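# Wind up the screw press and bin the freed link arm

## Robot

A 7-joint arm with a two-finger parallel gripper is mounted at the origin on the work surface. World frame = base frame: x ahead of the robot, y to its left, z up, the work surface at z = 0. Lengths are in m, angles in degrees, forces in N, time in s.
With the tool pointing down it reaches from about 0.35 to 0.9 m from the base axis. Payload 19.9 kg.
Tool frame: the origin (TCP) lies midway between the tips of the shut fingers; the grasp point (between the pads) lies 19 mm behind it; z points along the fingers, y is the line along which they close (so a half turn about z gives the same grasp; the last joint's range is limited). The gripper opens to 94 mm and grips with 3 to 60 N. Pads are 16 mm wide; open, the fingers measure 119 mm over their backs; the gripper's body (75 mm by 177 mm) begins 78 mm behind the grasp point.
Start: joints at [-69.299, 23.915, -0.59, 92.452, 0.269, 63.638, -3.037], TCP at [0.245, 0.575, 0.182] pointing down, gripper open.
Joint ranges: [-161.28, 161.28], [-22.2, 115.67], [-73.04, 71.86], [3.21, 147.25], [-68.34, 248.33], [10.77, 114.83], [-161.83, 161.83]. Speed limits (degrees/s): [108.29, 108.29, 136.94, 136.94, 172.46, 172.46, 172.46].

## Interface

Orientations are given as a 3x3 rotation matrix whose columns are the frame's x, y, z axes.
In Python, from bench import r, grab_frame, get_calibration gives the robot as it stands.
- The arm moves only by the tool step_arm, never from a script. Its argument "moves" is a list of rows, each an object of numbers: "ax", "ay", "az": the turn, a rotation vector about the tool's x, y, z in units of pi/2 rad (1.0 is pi/2 rad); "tx", "ty", "tz": the shift along the tool's x, y, z in units of 400 mm (1.0 is 400 mm); "fingers": the gripper's target within -1 to 1 (shut at 1, half-way at 0, fully open at -1). A call has exactly 10 rows; each row is the pose to reach, as a shift and turn from the pose commanded when the call began, along the tool's axes at that moment; what a row does not reach only later rows make up. A row lasts 1/12 s, in which the tool goes at most 41.7 mm and 7.16 degrees, less where a joint would pass 70% of its speed; a pose out of reach is approached as far as the arm can. A call with a number of a shift or a turn outside -1 to 1 is refused whole. A call with a gripper value outside its range is refused whole. The fingers move at their own pace and stop on an object; the grip force is fixed at half the most. Time passes only in rows, so rows that repeat a pose let the fingers close, or fill a call up. It gives the time, the measured TCP pose, the force, the opening and the grip force at its end, in the units of the state.
- r.observe(): the state, without advancing time (a new reading comes with each control period).
- grab_frame(name): name is "scene" or "top" or "wrist"; returns (picture, depth): 400x640x3 uint8, blue, green, red; 400x640 float32, m along the optical axis (not along the pixel's ray), 0 where there is no reading.
- get_calibration(name): a dict with "camera_matrix" (3x3 intrinsics, pixels), "camera_from_world" (4x4, takes a point from world to camera coordinates); the wrist camera has in their place "tool_from_camera" (4x4, takes a point from camera to tool coordinates, whose origin is the TCP and whose axes are the flange's). Camera axes: x right, y down, z forward; pixel columns grow to the right and rows downward; lengths in m; the calibration is good to about 2 mm. The wrist camera is an equidistant fisheye: a pixel r from the principal point sees the ray r / f radians off the axis. A picture is of the moment at which its call begins: read the wrist's pose just before it. get_calibration takes no time and is no camera call.
- r.job_done(): hands the job in; it is judged then, once.
The state is a dict: "time": time; "q": joint angles; "joint_vel": joint speeds; "effort": joint torques, N m; "tcp_pos": TCP position; "tool_rot": TCP orientation; "ft_force": force on the tool from outside, world axes, zero at the start; "moment": the same for the moment, N m; "opening": opening from 0.0 (shut) to 1.0 (fully open); "grasp_force": force on a finger pad.
Only numpy, scipy, OpenCV 4.12 (cv2) and the standard library are available. Lean on these libraries where they do the work, as an engineer would, in place of code of your own. Each camera call takes 0.05 s, during which the arm holds its last target. There are 200 camera calls.

## Task

The spare link arm in the little screw press is still held by the pin of the ram. Wind the press's handwheel up by its crank handle until it comes gently against its top stop, without forcing it, then draw the freed link arm out of the front of the press and lay it flat, right way up, in the long empty stock bin. Leave the wheel fully up and do not disturb the other things on the bench.

Things in the scene. Friction and masses are not known exactly. Their poses are not given: they have to be found in the camera images.
- press: Grey portal press bolted to the bench. Origin on the bench under the spindle axis; z up, -x its open front. Base x -100 to +50, y +-85 mm. Bed top 30 mm up, x -100 to +30, between rails 54 mm apart that rise to 38 mm. Posts 26 mm square at y +-68 mm; cross-beam x +-21 mm, z 124 to 156 mm. The stem passes through the beam.
- ram: The moving stem with all it carries (hub, handwheel, crank handle); origin on the spindle axis, on the bench plus its rise. Ends below in a 16 mm pin, tip 26 mm above the origin, that stands in the link arm's eye at the start. Counter-clockwise from above winds it UP, 20 mm per turn. Finger forces on it, squeeze included, must add up to less than 80 N.
- wheel (a joint): Give of the wheel's cushioned hub: the angle in rad by which the rim is turned against the hub's torsion spring (4 N m per rad, + counter-clockwise), 0 when let go. Winding takes 4 N at the handle and gives 0.05; against the top stop it grows with the push. Over 0.24 (17 N at the handle) is forcing it.
- handle_top (a point): Top centre of the crank handle: upright, round, black plastic, 19 mm thick, 55 mm out from the spindle axis on the dark steel wheel (123 mm across, three spokes; its top is 45 mm lower). It spins freely on its pin: a hand can hold it and circle without turning, but must rise with it. The hard top stop comes 0.9 to 1.5 turns after the start; measured heights are too rough, feel for it.
- link: Loose aluminium link arm, about 250 g, 185 mm long. Origin: underside, centre of its square eye (50 x 50 x 12 mm, 22 mm bore). An arm 22 x 12 mm runs to -x and ends in a block. Balance point 85 mm from the eye. With the ram right up there are about 12 mm of air over the eye. Draw it 55 mm or more to the press's front before lifting; over 15 N against the ram is dragging.
- link_block (a point): Centre of the link arm's end block, 40 x 26 x 30 mm (x, y, z), 140 mm to -x of the eye centre and 15 mm above the underside. It juts out in front of the press with 30 mm of free air below. Axes as the link; grip it across its 26 mm (y).
- link_mid (a point): Point on the underside of the link arm, half way along its length (67 mm to -x of the eye centre). Axes as the link.
- bin: The long empty blue stock bin, fixed to the bench, outside 260 x 140 x 55 mm (x, y, z), walls and floor 4 mm. Origin: centre of its underside, x along its length; a paper label on the short end at -x. The link arm may lie in it either way round.
- carton: Small brown carton 100 x 80 x 50 mm; a bystander, origin centre of its underside: leave it alone.
- bearing: Steel bearing ring, 52 mm across, 15 mm tall; a bystander, origin centre of its underside: leave it alone.
- tape_roll: Empty tape core, 90 mm across, 45 mm tall; a bystander, origin centre of its underside: leave it alone.
- spanner: Steel spanner lying flat; a bystander, origin centre of its underside: leave it alone.
- oil: White plastic bottle, 56 mm across, 140 mm tall; a bystander, origin centre of its underside: leave it alone.
- part_box: White paper box 70 x 120 x 40 mm; a bystander, origin centre of its underside: leave it alone.
- bush: Flanged brass bush, 44 mm across, 30 mm tall; a bystander, origin centre of its underside: leave it alone.
Things that resemble listed ones, but are neither listed nor needed, are in the scene too. There is more than one size of the link; the one meant has the size given above.

How it is judged:
By the outcome, as a careful person would: the job done as asked, in the order asked, and still so for the second after the job is handed in, with the robot touching nothing.
It also fails if it takes over 72 s, if anything falls off the work surface, if the arm or the gripper's body presses on something with over 40 N, if the wrist force passes 120 N, or if a joint passes its speed limit or range.

## Working session

There is one attempt and no reset: what is moved stays moved. The work goes in short steps, Python scripts to look and compute and a tool call to move; the robot and the scene stay as the last step left them, time stands still between calls to the robot, and variables do not carry over. Pictures are saved under pics/ and viewed, at most 10 in all, crops included, and the job is handed in when it is done.

Besides the shell and the picture viewer there is one more tool, called after "Emit:" as name([rows], argument=value, ...), one row to a line, values as JSON. step_arm: Moves the arm, as the interface text tells. Its arguments: {"type":"object","properties":{"moves":{"type":"array","items":{"type":"object","properties":{"ax":{"type":"number"},"ay":{"type":"number"},"az":{"type":"number"},"tx":{"type":"number"},"ty":{"type":"number"},"tz":{"type":"number"},"fingers":{"type":"number"}}}}},"required":["moves"]}

```bash
mkdir -p pics; ls; python3 - <<'E'
from bench import r, grab_frame, get_calibration
import cv2, numpy as np
o=r.observe(); print(o)
for n in("scene","top"):
    p,d=grab_frame(n); cv2.imwrite(f"pics/{n}0.png",p); np.save(f"pics/{n}0.npy",d); c=get_calibration(n); print(n,c)
print(get_calibration("wrist"))
E
```

```text
pics
{'time': 0.0, 'q': array([-69.30033414,  23.94801358,  -0.5889306 ,  92.48357362,
         0.2697722 ,  63.63766782,  -3.0360246 ]), 'joint_vel': array([-0.03748254, -0.03216439, -0.08737424, -0.00177574,  0.01817006,
        0.0241961 ,  0.06772175]), 'effort': array([ 6.63472329e-04, -8.51264405e+01,  6.38912860e-01, -4.25962579e+01,
       -4.88683500e-02,  1.90644746e-02,  1.59637179e-04]), 'tcp_pos': array([0.24486202, 0.57461681, 0.18094   ]), 'tool_rot': array([[-9.19976347e-01,  3.91973708e-01, -3.64600407e-04],
       [ 3.91973863e-01,  9.19975662e-01, -1.12817319e-03],
       [-1.06790728e-04, -1.18080648e-03, -9.99999297e-01]]), 'ft_force': array([ 0.34982532,  0.17924359, -0.32667631]), 'moment': array([-0.03432825, -0.05956694, -0.0356235 ]), 'grasp_force': 0.0, 'opening': 0.9990724134196799}
scene {'camera_matrix': array([[436.42901127,   0.        , 319.61852033],
       [  0.        , 436.42901127, 197.15437031],
       [  0.        ,   0.        ,   1.        ]]), 'camera_from_world': array([[-0.82196226,  0.56951887,  0.00512829,  0.44817881],
       [ 0.458299
[... 446 characters left out ...]
, -0.00278443, -0.11285427,  0.56151555],
       [ 0.11281834,  0.01077734, -0.99355718,  1.26268612],
       [ 0.        ,  0.        ,  0.        ,  1.        ]])}
{'camera_matrix': array([[309.70691629,   0.        , 316.28704025],
       [  0.        , 309.70691629, 200.00559309],
       [  0.        ,   0.        ,   1.        ]]), 'tool_from_camera': array([[ 9.32279084e-04, -9.70568123e-01, -2.40824933e-01,
         6.95096138e-02],
       [ 9.99999565e-01,  8.96614198e-04,  2.57670656e-04,
         1.57064989e-04],
       [-3.41598705e-05, -2.40825069e-01,  9.70568537e-01,
        -2.02420764e-01],
       [ 0.00000000e+00,  0.00000000e+00,  0.00000000e+00,
         1.00000000e+00]])}
```

View pics/scene0.png

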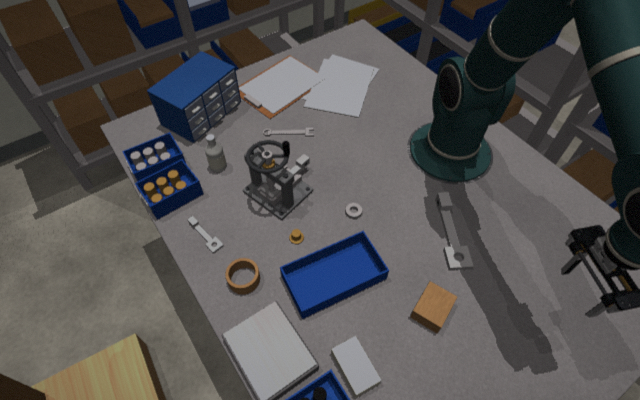

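View pics/top0.png

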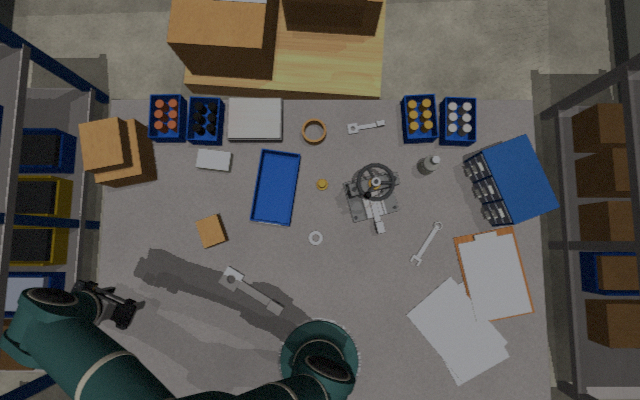

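The scene view has the press at about (278,180), with the link block at (302,164), and the blue bin at (335,273). The top view has the press at (374,195) with the link block at (380,227), and the bin at (275,188). There are three link-like parts, at top (380,227), (250,285) and (366,126). Only the first is in the press under the ram, so it is the one meant. I'll confirm it with an enlarged crop.

```bash
python3 - <<'E'
import cv2, numpy as np
a=cv2.imread("pics/top0.png")[150:250,325:425]; b=cv2.imread("pics/scene0.png")[130:220,235:335]
A=cv2.resize(a,(400,400),interpolation=cv2.INTER_CUBIC);B=cv2.resize(b,(400,360),interpolation=cv2.INTER_CUBIC)
B=cv2.copyMakeBorder(B,0,40,0,0,cv2.BORDER_CONSTANT)
cv2.imwrite("pics/crop0.png",cv2.convertScaleAbs(np.hstack([A,B]),alpha=1.5))
E
```

```text
(no output)
```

View pics/crop0.png

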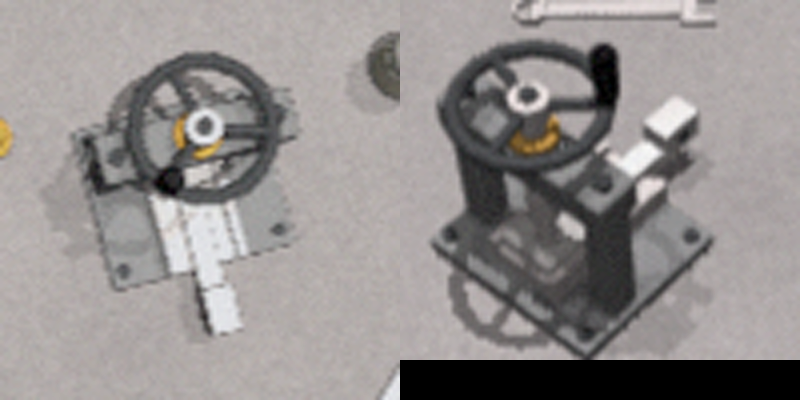

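The crop shows the white link arm in the press bed. Its block is at crop (222,308), which is top (380.5,227), and it lies under the ram, so it is the one meant. The black handle is at top (367,195.5) and scene (286,142). The hub is at top (376,181) and scene (267,153.7).

```bash
cat > h.py <<'E'
import cv2, numpy as np
from bench import get_calibration
C={n:get_calibration(n) for n in("top","scene")}
def ray(n,u,v):
    K=C[n]["camera_matrix"];T=C[n]["camera_from_world"];R=T[:3,:3]
    d=R.T@np.linalg.solve(K,[u,v,1.]); return -R.T@T[:3,3],d
def plane(n,u,v,z):
    c,d=ray(n,u,v); return c+d*(z-c[2])/d[2]
def tri(p,q):
    a,d=ray("top",*p);b,e=ray("scene",*q)
    s=np.linalg.lstsq(np.c_[d,-e],b-a,rcond=None)[0]
    x,y=a+s[0]*d,b+s[1]*e; return (x+y)/2,np.linalg.norm(x-y)
def proj(n,P):
    T=C[n]["camera_from_world"];p=C[n]["camera_matrix"]@(T[:3,:3]@P+T[:3,3]); return p[:2]/p[2]
E
python3 - <<'E'
from h import *
np.set_printoptions(precision=4,suppress=True)
print("handle",tri((367,195.2),(285.8,142.5)))
print("hub",tri((376.2,181.2),(267,153.7)))
bl=[(380.5-325)*4,308]
print("block",tri((380.7,226),((670-400)/4+235,107/4+130)))
for z in(.03+.03,): print("blockplane",plane("top",380.7,226,z))
# block corners in top crop: (203,290),(235,283),(242,325),(211,335)
for c in((203,290),(235,283),(242,325),(211,335)): print(plane("top",325+c[0]/4,150+c[1]/4,.06))
# base front corners z ~? base top
for c in((115,290),(295,235)): print("base",plane("top",325+c[0]/4,150+c[1]/4,.012))
im=cv2.imread("pics/top0.png");hsv=cv2.cvtColor(im,cv2.COLOR_BGR2HSV)
m=cv2.inRange(hsv,(105,120,60),(125,255,255)); m2=np.zeros_like(m); m2[140:235,240:310]=m[140:235,240:310]
cs,_=cv2.findContours(m2,0,1);c=max(cs,key=cv2.contourArea);R=cv2.minAreaRect(c);print(R)
P=np.array([plane("top",*p,.055) for p in cv2.boxPoints(R)]);print(P,P.mean(0),np.linalg.norm(np.diff(P,axis=0),axis=1))
m=cv2.inRange(im,(0,0,0),(45,45,45)); 
# dark handle pixels scene & depth
d=np.load("pics/scene0.npy"); print(d[138:160:3,284:290:2])
E
```

```text
handle (array([ 0.5549, -0.1466,  0.2429]), np.float64(0.003567507371164172))
hub (array([ 0.6027, -0.1793,  0.1982]), np.float64(0.0019352914232956878))
block (array([ 0.4678, -0.2108,  0.069 ]), np.float64(0.003252397930102741))
blockplane [ 0.4694 -0.2132  0.06  ]
[ 0.4815 -0.1963  0.06  ]
[ 0.4877 -0.2241  0.06  ]
[ 0.4514 -0.2296  0.06  ]
[ 0.4426 -0.2027  0.06  ]
base [ 0.4838 -0.1238  0.012 ]
base [ 0.534  -0.2867  0.012 ]
((274.898681640625, 186.64190673828125), (40.0303955078125, 73.04247283935547), 8.972625732421875)
[[0.4904 0.2444 0.055 ]
 [0.7489 0.2104 0.055 ]
 [0.7263 0.0685 0.055 ]
 [0.4691 0.1056 0.055 ]] [0.6087 0.1572 0.055 ] [0.2608 0.1437 0.2599]
[[1.5359 1.5254 1.5304]
 [1.189  1.1874 1.5266]
 [1.1795 1.1821 1.1864]
 [1.183  1.1857 1.1961]
 [1.1983 1.1933 1.2001]
 [1.2081 1.211  1.2057]
 [1.2249 1.2201 1.222 ]
 [1.2139 1.2136 1.4762]]
```

Emit:
step_arm([
  {"tx": -0.71,"ty": -0.68,"tz": -0.35,"az": 0.79,"fingers": -0.2},
  {"tx": -0.71,"ty": -0.68,"tz": -0.35,"az": 0.79,"fingers": -0.2},
  {"tx": -0.71,"ty": -0.68,"tz": -0.35,"az": 0.79,"fingers": -0.2},
  {"tx": -0.71,"ty": -0.68,"tz": -0.35,"az": 0.79,"fingers": -0.2},
  {"tx": -0.71,"ty": -0.68,"tz": -0.35,"az": 0.79,"fingers": -0.2},
  {"tx": -0.71,"ty": -0.68,"tz": -0.35,"az": 0.79,"fingers": -0.2},
  {"tx": -0.71,"ty": -0.68,"tz": -0.35,"az": 0.79,"fingers": -0.2},
  {"tx": -0.71,"ty": -0.68,"tz": -0.35,"az": 0.79,"fingers": -0.2},
  {"tx": -0.71,"ty": -0.68,"tz": -0.35,"az": 0.79,"fingers": -0.2},
  {"tx": -0.71,"ty": -0.68,"tz": -0.35,"az": 0.79,"fingers": -0.2},
])

```text
invalid input
```

```bash
cat >> h.py <<'E'
from bench import r, grab_frame
from scipy.spatial.transform import Rotation as Ro
def delta(P,yaw=None):
    "print move units to TCP P with tool y at yaw deg, tool down"
    o=r.observe();R=o["tool_rot"]
    t=R.T@(np.array(P)-o["tcp_pos"])/.4
    a=np.zeros(3)
    if yaw is not None:
        w=np.radians(yaw);y=np.array([np.cos(w),np.sin(w),0]);z=np.array([0,0,-1.]);G=np.c_[np.cross(y,z),y,z]
        a=Ro.from_matrix(R.T@G).as_rotvec()/(np.pi/2)
    print("t",o["time"],"pos",o["tcp_pos"].round(4),"yaw",np.degrees(np.arctan2(R[1,1],R[0,1])).round(1),"T",t.round(3),"A",a.round(3),"F",o["ft_force"].round(1),"op",round(o["opening"],3),"q1,7",o["q"][[0,6]].round(0))
E
python3 -c "
from h import *
delta([.545,-.147,.33],-75)"
```

```text
t 0.1 pos [0.2449 0.5746 0.181 ] yaw 66.9 T [-1.397 -1.366 -0.371] A [-0.000e+00  1.000e-03  1.577e+00] F [-0.7 -0.  -0.2] op 1.0 q1,7 [-69.  -3.]
```

Emit:
step_arm([
  {"tx": -0.71,"ty": -0.68,"tz": -0.35,"ax": 0,"ay": 0,"az": 0.79,"fingers": -0.2},
  {"tx": -0.71,"ty": -0.68,"tz": -0.35,"ax": 0,"ay": 0,"az": 0.79,"fingers": -0.2},
  {"tx": -0.71,"ty": -0.68,"tz": -0.35,"ax": 0,"ay": 0,"az": 0.79,"fingers": -0.2},
  {"tx": -0.71,"ty": -0.68,"tz": -0.35,"ax": 0,"ay": 0,"az": 0.79,"fingers": -0.2},
  {"tx": -0.71,"ty": -0.68,"tz": -0.35,"ax": 0,"ay": 0,"az": 0.79,"fingers": -0.2},
  {"tx": -0.71,"ty": -0.68,"tz": -0.35,"ax": 0,"ay": 0,"az": 0.79,"fingers": -0.2},
  {"tx": -0.71,"ty": -0.68,"tz": -0.35,"ax": 0,"ay": 0,"az": 0.79,"fingers": -0.2},
  {"tx": -0.71,"ty": -0.68,"tz": -0.35,"ax": 0,"ay": 0,"az": 0.79,"fingers": -0.2},
  {"tx": -0.71,"ty": -0.68,"tz": -0.35,"ax": 0,"ay": 0,"az": 0.79,"fingers": -0.2},
  {"tx": -0.71,"ty": -0.68,"tz": -0.35,"ax": 0,"ay": 0,"az": 0.79,"fingers": -0.2},
])

```text
time: 0.93
tcp_pos: [0.3995, 0.212, 0.3219]
tool_rot: [[0.079, 0.997, -0.0], [0.997, -0.079, 0.0], [0.0, -0.0, -1.0]]
ft_force: [0.2, 0.0, 0.2]
opening: 0.598
grasp_force: 0.0
```

```bash
python3 -c "
from h import *
delta([.545,-.147,.33],-75)"
```

```text
t 0.9333 pos [0.3995 0.212  0.3219] yaw -4.5 T [-0.866  0.434 -0.02 ] A [-0.    -0.     0.783] F [0.2 0.  0.2] op 0.598 q1,7 [-52. -37.]
```

Emit:
step_arm([
  {"tx": -0.87,"ty": 0.43,"tz": -0.02,"ax": 0,"ay": 0,"az": 0.78,"fingers": -0.2},
  {"tx": -0.87,"ty": 0.43,"tz": -0.02,"ax": 0,"ay": 0,"az": 0.78,"fingers": -0.2},
  {"tx": -0.87,"ty": 0.43,"tz": -0.02,"ax": 0,"ay": 0,"az": 0.78,"fingers": -0.2},
  {"tx": -0.87,"ty": 0.43,"tz": -0.02,"ax": 0,"ay": 0,"az": 0.78,"fingers": -0.2},
  {"tx": -0.87,"ty": 0.43,"tz": -0.02,"ax": 0,"ay": 0,"az": 0.78,"fingers": -0.2},
  {"tx": -0.87,"ty": 0.43,"tz": -0.02,"ax": 0,"ay": 0,"az": 0.78,"fingers": -0.2},
  {"tx": -0.87,"ty": 0.43,"tz": -0.02,"ax": 0,"ay": 0,"az": 0.78,"fingers": -0.2},
  {"tx": -0.87,"ty": 0.43,"tz": -0.02,"ax": 0,"ay": 0,"az": 0.78,"fingers": -0.2},
  {"tx": -0.87,"ty": 0.43,"tz": -0.02,"ax": 0,"ay": 0,"az": 0.78,"fingers": -0.2},
  {"tx": -0.87,"ty": 0.43,"tz": -0.02,"ax": 0,"ay": 0,"az": 0.78,"fingers": -0.2},
])

```text
time: 1.77
tcp_pos: [0.5458, -0.151, 0.3292]
tool_rot: [[0.966, 0.259, -0.0], [0.259, -0.966, -0.002], [-0.001, 0.002, -1.0]]
ft_force: [-0.1, 0.2, 0.7]
opening: 0.604
grasp_force: 0.0
```

```bash
cat >> h.py <<'E'
W=get_calibration("wrist")
def wray(o,u,v):
    K=W["camera_matrix"];p=np.array([u-K[0,2],v-K[1,2]])/K[0,0];th=np.hypot(*p)
    d=np.r_[np.sin(th)*p/max(th,1e-9),np.cos(th)];T=W["tool_from_camera"]
    R=o["tool_rot"];return o["tcp_pos"]+R@T[:3,3],R@T[:3,:3]@d
def wplane(o,u,v,z):
    c,d=wray(o,u,v);return c+d*(z-c[2])/d[2]
E
python3 -c "
from h import *
import pickle
delta([.545,-.147,.33],-75)
o=r.observe();p,d=grab_frame('wrist');cv2.imwrite('pics/w1.png',p);pickle.dump((o,d),open('w1.pkl','wb'))"
```

```text
t 1.7667 pos [ 0.5458 -0.151   0.3292] yaw -75.0 T [ 0.001 -0.01  -0.002] A [ 0.001  0.001 -0.   ] F [-0.1  0.2  0.7] op 0.604 q1,7 [-24. -53.]
```

View pics/w1.png

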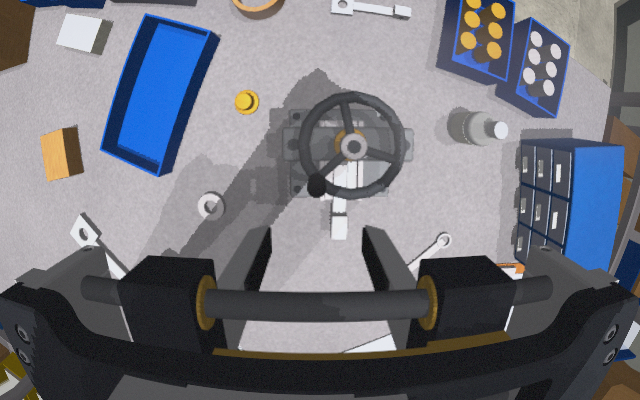

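The wrist view shows the handle top at (316,185), the hub at (354,146), the wheel as a circle centred at about (352,145), and the block at (340,228).

```bash
python3 -c "
from h import *
import pickle
np.set_printoptions(precision=4,suppress=True)
o,d=pickle.load(open('w1.pkl','rb'))
im=cv2.imread('pics/w1.png')
m=cv2.inRange(im,(0,0,0),(28,28,28));m[:165]=0;m[205:]=0;m[:,:298]=0;m[:,335:]=0
n,l,s,c=cv2.connectedComponentsWithStats(m);i=1+s[1:,4].argmax();print('handle',s[i],c[i])
T=W['tool_from_camera']
def pt(u,v):
    c0,dd=wray(o,u,v);K=W['camera_matrix'];th=np.hypot(u-K[0,2],v-K[1,2])/K[0,0]
    k=np.median(d[int(v)-1:int(v)+2,int(u)-1:int(u)+2])/np.cos(th);return c0+dd*k
for u,v in((316,183),(316,187),(354,140),(360,146),(340,222),(340,232),(304,146),(403,146),(352,97)):print((u,v),pt(u,v))
h=wplane(o,c[i][0],c[i][1],.242);print('h',h)
for z in(.19,.2):print('hub',wplane(o,354,146,z))
print('triang handle', [proj('top',h),proj('scene',h)])
hs=cv2.cvtColor(im,cv2.COLOR_BGR2GRAY)
m=cv2.inRange(hs,150,255);m[:212]=0;m[242:]=0;m[:,:325]=0;m[:,355:]=0
n,l,s,c=cv2.connectedComponentsWithStats(m);i=1+s[1:,4].argmax();print('block',s[i],c[i],wplane(o,*c[i],.06))
"

```

```text
handle [322 193   1   1   1] [322. 193.]
(316, 183) [ 0.5603 -0.147   0.2447]
(316, 187) [ 0.5566 -0.148   0.245 ]
(354, 140) [ 0.6081 -0.1759  0.2031]
(360, 146) [ 0.6037 -0.1838  0.2036]
(340, 222) [ 0.4748 -0.2101  0.0596]
(340, 232) [ 0.4583 -0.2149  0.0593]
(304, 146) [ 0.5874 -0.1263  0.1963]
(403, 146) [ 0.6173 -0.2317  0.1961]
(352, 97) [ 0.6525 -0.1622  0.1967]
h [ 0.5519 -0.1552  0.242 ]
hub [ 0.6015 -0.1795  0.19  ]
hub [ 0.6019 -0.1781  0.2   ]
triang handle [array([370.2136, 195.7804]), array([285.7332, 140.49  ])]
block [325 212  30  30 788] [340.2081 227.8832] [ 0.4654 -0.2131  0.06  ]
```

```bash
python3 -c "
from h import *
import pickle
np.set_printoptions(precision=4,suppress=True)
o,d=pickle.load(open('w1.pkl','rb'));K=W['camera_matrix']
P=[]
for v in range(85,242):
  for u in range(290,420):
    c0,dd=wray(o,u,v);th=np.hypot(u-K[0,2],v-K[1,2])/K[0,0];P.append(c0+dd*d[v,u]/np.cos(th))
P=np.array(P)
h=P[(P[:,2]>.235)&(P[:,2]<.26)];print('handle',len(h),h.mean(0),np.median(h,0),h.min(0),h.max(0))
w=P[(P[:,2]>.185)&(P[:,2]<.208)&(np.hypot(P[:,0]-.602,P[:,1]+.178)>.045)&(np.hypot(P[:,0]-.602,P[:,1]+.178)<.075)]
print('wheel',cv2.minEnclosingCircle(w[:,:2].astype(np.float32)),np.median(w[:,2]))
A=np.c_[2*w[:,:2],np.ones(len(w))];print(np.linalg.lstsq(A,(w[:,:2]**2).sum(1),rcond=None)[0])
b=P[(P[:,2]>.054)&(P[:,2]<.066)&(np.abs(P[:,0]-.466)<.03)&(np.abs(P[:,1]+.213)<.04)].astype(np.float32)
R=cv2.minAreaRect(b[:,:2]*1000);print('block',R,np.median(b[:,2]))
"

```

```text
handle 313 [ 0.5559 -0.1484  0.2435] [ 0.556  -0.1482  0.2442] [ 0.5459 -0.1584  0.2351] [ 0.5648 -0.1394  0.2467]
wheel ((0.6018348932266235, -0.1780167520046234), 0.062003474682569504) 0.19520181198768943
[ 0.6019 -0.1774 -0.3909]
block ((465.1924743652344, -210.59524536132812), (40.85823440551758, 24.753894805908203), 15.811354637145996) 0.059082143
```

```bash
python3 -c "
from h import *
delta([.556,-.1485,.213],-75)"
```

```text
t 1.8167 pos [ 0.5458 -0.1511  0.3289] yaw -75.5 T [ 0.027 -0.001  0.29 ] A [ 0.001  0.001 -0.005] F [-2.1 -0.6 -1. ] op 0.601 q1,7 [-24. -53.]
```

Emit:
step_arm([
  {"tx": 0.027,"ty": -0.001,"tz": 0.05,"ax": 0,"ay": 0,"az": 0,"fingers": -0.2},
  {"tx": 0.027,"ty": -0.001,"tz": 0.1,"ax": 0,"ay": 0,"az": 0,"fingers": -0.2},
  {"tx": 0.027,"ty": -0.001,"tz": 0.15,"ax": 0,"ay": 0,"az": 0,"fingers": -0.2},
  {"tx": 0.027,"ty": -0.001,"tz": 0.2,"ax": 0,"ay": 0,"az": 0,"fingers": -0.2},
  {"tx": 0.027,"ty": -0.001,"tz": 0.25,"ax": 0,"ay": 0,"az": 0,"fingers": -0.2},
  {"tx": 0.027,"ty": -0.001,"tz": 0.28,"ax": 0,"ay": 0,"az": 0,"fingers": -0.2},
  {"tx": 0.027,"ty": -0.001,"tz": 0.29,"ax": 0,"ay": 0,"az": 0,"fingers": -0.2},
  {"tx": 0.027,"ty": -0.001,"tz": 0.29,"ax": 0,"ay": 0,"az": 0,"fingers": 0.0},
  {"tx": 0.027,"ty": -0.001,"tz": 0.29,"ax": 0,"ay": 0,"az": 0,"fingers": 0.2},
  {"tx": 0.027,"ty": -0.001,"tz": 0.29,"ax": 0,"ay": 0,"az": 0,"fingers": 0.4},
])

```text
time: 2.65
tcp_pos: [0.5564, -0.1424, 0.2144]
tool_rot: [[0.963, 0.269, 0.001], [0.269, -0.963, -0.0], [0.001, 0.001, -1.0]]
ft_force: [0.5, -0.1, 0.4]
opening: 0.425
grasp_force: 0.0
```

Emit:
step_arm([
  {"tx": 0,"ty": 0,"tz": 0,"ax": 0,"ay": 0,"az": 0,"fingers": 0.5},
  {"tx": 0,"ty": 0,"tz": 0,"ax": 0,"ay": 0,"az": 0,"fingers": 0.54},
  {"tx": 0,"ty": 0,"tz": 0,"ax": 0,"ay": 0,"az": 0,"fingers": 0.56},
  {"tx": 0,"ty": 0,"tz": 0,"ax": 0,"ay": 0,"az": 0,"fingers": 0.58},
  {"tx": 0,"ty": 0,"tz": 0,"ax": 0,"ay": 0,"az": 0,"fingers": 0.6},
  {"tx": 0,"ty": 0,"tz": 0,"ax": 0,"ay": 0,"az": 0,"fingers": 0.65},
  {"tx": 0,"ty": 0,"tz": 0,"ax": 0,"ay": 0,"az": 0,"fingers": 0.75},
  {"tx": 0,"ty": 0,"tz": 0,"ax": 0,"ay": 0,"az": 0,"fingers": 1},
  {"tx": 0,"ty": 0,"tz": 0,"ax": 0,"ay": 0,"az": 0,"fingers": 1},
  {"tx": 0,"ty": 0,"tz": 0,"ax": 0,"ay": 0,"az": 0,"fingers": 1},
])

```text
time: 3.48
tcp_pos: [0.5561, -0.1432, 0.2137]
tool_rot: [[0.963, 0.269, 0.001], [0.269, -0.963, -0.001], [0.001, 0.002, -1.0]]
ft_force: [2.2, -6.1, -1.4]
opening: 0.183
grasp_force: 30.0
```

```bash
python3 -c "
from h import *
delta([.556,-.1485,.213],-75);print(r.observe()['grasp_force'])"
```

```text
t 3.4833 pos [ 0.5561 -0.1432  0.2137] yaw -74.4 T [-0.004  0.013  0.002] A [ 0.001 -0.     0.006] F [ 2.2 -6.1 -1.4] op 0.183 q1,7 [-23. -49.]
29.99291201820597
```

```bash
cat >> h.py <<'E'
S=np.array([.6018,-.1777]);T0=147.;Z0=.2137
def circ(a0,a1,n=10,rad=.055,base=None):
    "offsets in move units from commanded pose (wind angle a0) to wind angles up to a1"
    R=r.observe()["tool_rot"]
    def P(a):
        t=np.radians(T0+a);return np.r_[S+rad*np.array([np.cos(t),np.sin(t)]),Z0+.02*a/360]
    b=P(a0) if base is None else np.array(base)
    for a in np.linspace(a0,a1,n+1)[1:]: print(round(a,1),(R.T@(P(a)-b)/.4).round(3))
def ft():
    o=r.observe();v=o["tcp_pos"][:2]-S;u=v/np.hypot(*v);f=o["ft_force"]
    print("wind",round((np.degrees(np.arctan2(v[1],v[0]))-T0)%360,1),"rad",np.hypot(*v).round(4),"z",o["tcp_pos"][2].round(4),"tang",round(f[1]*u[0]-f[0]*u[1],1),"radial",round(f[:2]@u,1),"fz",f[2].round(1),"t",round(o["time"],2),"grip",round(o["grasp_force"],1),round(o["opening"],3))
E
python3 -c "
from h import *
ft();circ(0,90,base=[.5561,-.1432,.2137])"
```

```text
wind 355.9 rad 0.0572 z 0.2137 tang 3.5 radial -5.5 fz -1.4 t 3.48 grip 30.0 0.183
9.0 [-0.019  0.026 -0.001]
18.0 [-0.031  0.044 -0.002]
27.0 [-0.041  0.063 -0.004]
36.0 [-0.047  0.084 -0.005]
45.0 [-0.05   0.105 -0.006]
54.0 [-0.05   0.127 -0.007]
63.0 [-0.046  0.148 -0.009]
72.0 [-0.039  0.168 -0.01 ]
81.0 [-0.029  0.188 -0.011]
90.0 [-0.016  0.205 -0.012]
```

Emit:
step_arm([
  {"tx": -0.019,"ty": 0.026,"tz": -0.001,"ax": 0,"ay": 0,"az": 0,"fingers": 1},
  {"tx": -0.031,"ty": 0.044,"tz": -0.002,"ax": 0,"ay": 0,"az": 0,"fingers": 1},
  {"tx": -0.041,"ty": 0.063,"tz": -0.004,"ax": 0,"ay": 0,"az": 0,"fingers": 1},
  {"tx": -0.047,"ty": 0.084,"tz": -0.005,"ax": 0,"ay": 0,"az": 0,"fingers": 1},
  {"tx": -0.05,"ty": 0.105,"tz": -0.006,"ax": 0,"ay": 0,"az": 0,"fingers": 1},
  {"tx": -0.05,"ty": 0.127,"tz": -0.007,"ax": 0,"ay": 0,"az": 0,"fingers": 1},
  {"tx": -0.046,"ty": 0.148,"tz": -0.009,"ax": 0,"ay": 0,"az": 0,"fingers": 1},
  {"tx": -0.039,"ty": 0.168,"tz": -0.01,"ax": 0,"ay": 0,"az": 0,"fingers": 1},
  {"tx": -0.029,"ty": 0.188,"tz": -0.011,"ax": 0,"ay": 0,"az": 0,"fingers": 1},
  {"tx": -0.016,"ty": 0.205,"tz": -0.012,"ax": 0,"ay": 0,"az": 0,"fingers": 1},
])

```text
time: 4.32
tcp_pos: [0.5704, -0.2251, 0.2188]
tool_rot: [[0.964, 0.267, -0.001], [0.267, -0.964, -0.0], [-0.001, 0.0, -1.0]]
ft_force: [-8.8, -3.2, 10.0]
opening: 0.183
grasp_force: 30.0
```

```bash
python3 -c "
from h import *
ft();circ(90,200)"
```

```text
wind 89.4 rad 0.0568 z 0.2188 tang -5.6 radial 7.5 fz 10.0 t 4.32 grip 30.0 0.183
101.0 [ 0.019  0.018 -0.002]
112.0 [ 0.042  0.032 -0.003]
123.0 [ 0.066  0.041 -0.005]
134.0 [ 0.092  0.046 -0.006]
145.0 [ 0.119  0.046 -0.008]
156.0 [ 0.144  0.04  -0.009]
167.0 [ 0.169  0.03  -0.011]
178.0 [ 0.19   0.015 -0.012]
189.0 [ 0.209 -0.004 -0.014]
200.0 [ 0.224 -0.025 -0.016]
```

```bash
python3 - <<'E'
import re
s=open('h.py').read().replace("S=np.array([.6018,-.1777])","S=np.array([.6012,-.1795])").replace("Z0=.2137","Z0=.2152");open('h.py','w').write(s)
from h import *
ft();circ(90,200,base=[.5718,-.2238,.2187])
E
```

```text
wind 88.9 rad 0.055 z 0.2188 tang -5.5 radial 7.5 fz 10.0 t 4.32 grip 30.0 0.183
101.0 [ 0.017  0.022 -0.005]
112.0 [ 0.039  0.036 -0.007]
123.0 [ 0.064  0.045 -0.008]
134.0 [ 0.09  0.05 -0.01]
145.0 [ 0.116  0.05  -0.012]
156.0 [ 0.142  0.044 -0.013]
167.0 [ 0.166  0.034 -0.015]
178.0 [ 0.188  0.019 -0.016]
189.0 [ 0.206  0.    -0.018]
200.0 [ 0.221 -0.021 -0.019]
```

Emit:
step_arm([
  {"tx": 0.017,"ty": 0.022,"tz": -0.005,"ax": 0,"ay": 0,"az": 0,"fingers": 1},
  {"tx": 0.039,"ty": 0.036,"tz": -0.007,"ax": 0,"ay": 0,"az": 0,"fingers": 1},
  {"tx": 0.064,"ty": 0.045,"tz": -0.008,"ax": 0,"ay": 0,"az": 0,"fingers": 1},
  {"tx": 0.09,"ty": 0.05,"tz": -0.01,"ax": 0,"ay": 0,"az": 0,"fingers": 1},
  {"tx": 0.116,"ty": 0.05,"tz": -0.012,"ax": 0,"ay": 0,"az": 0,"fingers": 1},
  {"tx": 0.142,"ty": 0.044,"tz": -0.013,"ax": 0,"ay": 0,"az": 0,"fingers": 1},
  {"tx": 0.166,"ty": 0.034,"tz": -0.015,"ax": 0,"ay": 0,"az": 0,"fingers": 1},
  {"tx": 0.188,"ty": 0.019,"tz": -0.016,"ax": 0,"ay": 0,"az": 0,"fingers": 1},
  {"tx": 0.206,"ty": 0.0,"tz": -0.018,"ax": 0,"ay": 0,"az": 0,"fingers": 1},
  {"tx": 0.221,"ty": -0.021,"tz": -0.019,"ax": 0,"ay": 0,"az": 0,"fingers": 1},
])

```text
time: 5.15
tcp_pos: [0.6532, -0.1918, 0.225]
tool_rot: [[0.963, 0.268, -0.003], [0.268, -0.963, -0.0], [-0.003, -0.001, -1.0]]
ft_force: [-8.9, -2.7, -3.1]
opening: 0.181
grasp_force: 30.0
```

```bash
python3 -c "
from h import *
ft();print(r.observe()['tcp_pos'],r.observe()['ft_force']);circ(200,305)"
```

```text
wind 199.7 rad 0.0535 z 0.225 tang -4.6 radial -8.0 fz -3.1 t 5.15 grip 30.0 0.181
[ 0.65321752 -0.19180867  0.22498239] [-8.89066878 -2.65955412 -3.05725363]
210.5 [ 0.01  -0.023 -0.001]
221.0 [ 0.016 -0.048 -0.003]
231.5 [ 0.017 -0.073 -0.004]
242.0 [ 0.013 -0.098 -0.006]
252.5 [ 0.005 -0.122 -0.007]
263.0 [-0.007 -0.144 -0.009]
273.5 [-0.024 -0.163 -0.01 ]
284.0 [-0.043 -0.179 -0.011]
294.5 [-0.065 -0.191 -0.013]
305.0 [-0.089 -0.199 -0.014]
```

```bash
python3 - <<'E'
t=3.14159265*347/180
import math
b=[.6012+.055*math.cos(t),-.1795+.055*math.sin(t),.2152+.02*200/360]
s=open('h.py').read().replace("S=np.array([.6012,-.1795])","S=np.array([.6000,-.1797])").replace("Z0=.2152","Z0=.2148");open('h.py','w').write(s)
from h import *
ft();circ(200,305,base=b)
E
```

```text
wind 200.2 rad 0.0546 z 0.225 tang -4.6 radial -8.1 fz -3.1 t 5.15 grip 30.0 0.181
210.5 [ 0.007 -0.023 -0.   ]
221.0 [ 0.012 -0.048 -0.002]
231.5 [ 0.014 -0.073 -0.003]
242.0 [ 0.01  -0.098 -0.005]
252.5 [ 0.002 -0.122 -0.006]
263.0 [-0.01  -0.144 -0.008]
273.5 [-0.027 -0.163 -0.009]
284.0 [-0.046 -0.179 -0.01 ]
294.5 [-0.068 -0.192 -0.012]
305.0 [-0.092 -0.2   -0.013]
```

Emit:
step_arm([
  {"tx": 0.007,"ty": -0.023,"tz": 0,"ax": 0,"ay": 0,"az": 0,"fingers": 1},
  {"tx": 0.012,"ty": -0.048,"tz": -0.002,"ax": 0,"ay": 0,"az": 0,"fingers": 1},
  {"tx": 0.014,"ty": -0.073,"tz": -0.003,"ax": 0,"ay": 0,"az": 0,"fingers": 1},
  {"tx": 0.01,"ty": -0.098,"tz": -0.005,"ax": 0,"ay": 0,"az": 0,"fingers": 1},
  {"tx": 0.002,"ty": -0.122,"tz": -0.006,"ax": 0,"ay": 0,"az": 0,"fingers": 1},
  {"tx": -0.01,"ty": -0.144,"tz": -0.008,"ax": 0,"ay": 0,"az": 0,"fingers": 1},
  {"tx": -0.027,"ty": -0.163,"tz": -0.009,"ax": 0,"ay": 0,"az": 0,"fingers": 1},
  {"tx": -0.046,"ty": -0.179,"tz": -0.01,"ax": 0,"ay": 0,"az": 0,"fingers": 1},
  {"tx": -0.068,"ty": -0.192,"tz": -0.012,"ax": 0,"ay": 0,"az": 0,"fingers": 1},
  {"tx": -0.092,"ty": -0.2,"tz": -0.013,"ax": 0,"ay": 0,"az": 0,"fingers": 1},
])

```text
time: 5.98
tcp_pos: [0.5976, -0.1237, 0.231]
tool_rot: [[0.963, 0.27, 0.001], [0.27, -0.963, -0.0], [0.001, 0.0, -1.0]]
ft_force: [5.0, -0.2, -3.1]
opening: 0.181
grasp_force: 30.0
```

```bash
python3 -c "
from h import *
ft();print(r.observe()['tcp_pos'],r.observe()['ft_force']);circ(305,318,2)"
```

```text
wind 305.5 rad 0.056 z 0.231 tang -5.0 radial -0.4 fz -3.1 t 5.98 grip 30.0 0.181
[ 0.59756503 -0.12371309  0.23097568] [ 4.98332416 -0.17237357 -3.08941095]
311.5 [-0.015 -0.003 -0.001]
318.0 [-0.031 -0.004 -0.002]
```

```bash
python3 -c "
from h import *
circ(305,322,2)
for a in range(322,540,9): circ(a,a+9,1)"
```

```text
313.5 [-0.02  -0.003 -0.001]
322.0 [-0.04  -0.004 -0.002]
331.0 [-0.021  0.003 -0.001]
340.0 [-0.021  0.006 -0.001]
349.0 [-0.019  0.009 -0.001]
358.0 [-0.018  0.012 -0.001]
367.0 [-0.016  0.015 -0.001]
376.0 [-0.013  0.017 -0.001]
385.0 [-0.01   0.019 -0.001]
394.0 [-0.007  0.02  -0.001]
403.0 [-0.004  0.021 -0.001]
412.0 [-0.     0.022 -0.001]
421.0 [ 0.003  0.021 -0.001]
430.0 [ 0.006  0.021 -0.001]
439.0 [ 0.009  0.019 -0.001]
448.0 [ 0.012  0.018 -0.001]
457.0 [ 0.015  0.016 -0.001]
466.0 [ 0.017  0.013 -0.001]
475.0 [ 0.019  0.01  -0.001]
484.0 [ 0.02   0.007 -0.001]
493.0 [ 0.021  0.004 -0.001]
502.0 [ 0.022  0.    -0.001]
511.0 [ 0.021 -0.003 -0.001]
520.0 [ 0.021 -0.006 -0.001]
529.0 [ 0.019 -0.009 -0.001]
538.0 [ 0.018 -0.012 -0.001]
547.0 [ 0.016 -0.015 -0.001]
```

Emit:
step_arm([
  {"tx": -0.02,"ty": -0.003,"tz": -0.001,"ax": 0,"ay": 0,"az": 0,"fingers": 1},
  {"tx": -0.04,"ty": -0.004,"tz": -0.002,"ax": 0,"ay": 0,"az": 0,"fingers": 1},
  {"tx": -0.045,"ty": -0.003,"tz": -0.003,"ax": 0,"ay": 0,"az": 0,"fingers": 1},
  {"tx": -0.05,"ty": -0.002,"tz": -0.003,"ax": 0,"ay": 0,"az": 0,"fingers": 1},
  {"tx": -0.055,"ty": -0.002,"tz": -0.003,"ax": 0,"ay": 0,"az": 0,"fingers": 1},
  {"tx": -0.061,"ty": -0.001,"tz": -0.003,"ax": 0,"ay": 0,"az": 0,"fingers": 1},
  {"tx": -0.061,"ty": -0.001,"tz": -0.003,"ax": 0,"ay": 0,"az": 0,"fingers": 1},
  {"tx": -0.061,"ty": -0.001,"tz": -0.003,"ax": 0,"ay": 0,"az": 0,"fingers": 1},
  {"tx": -0.061,"ty": -0.001,"tz": -0.003,"ax": 0,"ay": 0,"az": 0,"fingers": 1},
  {"tx": -0.061,"ty": -0.001,"tz": -0.003,"ax": 0,"ay": 0,"az": 0,"fingers": 1},
])

```text
time: 6.82
tcp_pos: [0.5744, -0.1297, 0.2323]
tool_rot: [[0.963, 0.27, 0.0], [0.27, -0.963, 0.001], [0.0, -0.0, -1.0]]
ft_force: [1.4, 4.6, 2.8]
opening: 0.179
grasp_force: 30.0
```

```bash
python3 -c "
from h import *
ft()"
```

```text
wind 330.1 rad 0.0562 z 0.2323 tang -3.3 radial 3.4 fz 2.8 t 6.82 grip 30.0 0.179
```

Emit:
step_arm([
  {"tx": -0.004,"ty": 0.001,"tz": -0.001,"ax": 0,"ay": 0,"az": 0,"fingers": 1},
  {"tx": -0.008,"ty": 0.002,"tz": -0.001,"ax": 0,"ay": 0,"az": 0,"fingers": 1},
  {"tx": -0.012,"ty": 0.003,"tz": -0.001,"ax": 0,"ay": 0,"az": 0,"fingers": 1},
  {"tx": -0.016,"ty": 0.004,"tz": -0.001,"ax": 0,"ay": 0,"az": 0,"fingers": 1},
  {"tx": -0.021,"ty": 0.006,"tz": -0.001,"ax": 0,"ay": 0,"az": 0,"fingers": 1},
  {"tx": -0.021,"ty": 0.006,"tz": -0.001,"ax": 0,"ay": 0,"az": 0,"fingers": 1},
  {"tx": -0.021,"ty": 0.006,"tz": -0.001,"ax": 0,"ay": 0,"az": 0,"fingers": 1},
  {"tx": -0.021,"ty": 0.006,"tz": -0.001,"ax": 0,"ay": 0,"az": 0,"fingers": 1},
  {"tx": -0.021,"ty": 0.006,"tz": -0.001,"ax": 0,"ay": 0,"az": 0,"fingers": 1},
  {"tx": -0.021,"ty": 0.006,"tz": -0.001,"ax": 0,"ay": 0,"az": 0,"fingers": 1},
])

```text
time: 7.65
tcp_pos: [0.5669, -0.1342, 0.2327]
tool_rot: [[0.963, 0.27, 0.0], [0.27, -0.963, 0.001], [0.0, -0.001, -1.0]]
ft_force: [0.7, 4.3, 3.8]
opening: 0.18
grasp_force: 30.0
```

Emit:
step_arm([
  {"tx": -0.004,"ty": 0.002,"tz": -0.001,"ax": 0,"ay": 0,"az": 0,"fingers": 1},
  {"tx": -0.008,"ty": 0.004,"tz": -0.001,"ax": 0,"ay": 0,"az": 0,"fingers": 1},
  {"tx": -0.012,"ty": 0.006,"tz": -0.002,"ax": 0,"ay": 0,"az": 0,"fingers": 1},
  {"tx": -0.016,"ty": 0.008,"tz": -0.002,"ax": 0,"ay": 0,"az": 0,"fingers": 1},
  {"tx": -0.019,"ty": 0.009,"tz": -0.002,"ax": 0,"ay": 0,"az": 0,"fingers": 1},
  {"tx": -0.019,"ty": 0.009,"tz": -0.002,"ax": 0,"ay": 0,"az": 0,"fingers": 1},
  {"tx": -0.019,"ty": 0.009,"tz": -0.002,"ax": 0,"ay": 0,"az": 0,"fingers": 1},
  {"tx": -0.019,"ty": 0.009,"tz": -0.002,"ax": 0,"ay": 0,"az": 0,"fingers": 1},
  {"tx": -0.019,"ty": 0.009,"tz": -0.002,"ax": 0,"ay": 0,"az": 0,"fingers": 1},
  {"tx": -0.019,"ty": 0.009,"tz": -0.002,"ax": 0,"ay": 0,"az": 0,"fingers": 1},
])

```text
time: 8.48
tcp_pos: [0.5604, -0.1398, 0.2333]
tool_rot: [[0.963, 0.27, -0.0], [0.27, -0.963, 0.001], [-0.0, -0.001, -1.0]]
ft_force: [1.0, 5.0, 1.8]
opening: 0.181
grasp_force: 30.0
```

Emit:
step_arm([
  {"tx": -0.004,"ty": 0.002,"tz": -0.001,"ax": 0,"ay": 0,"az": 0,"fingers": 1},
  {"tx": -0.008,"ty": 0.005,"tz": -0.001,"ax": 0,"ay": 0,"az": 0,"fingers": 1},
  {"tx": -0.011,"ty": 0.007,"tz": -0.001,"ax": 0,"ay": 0,"az": 0,"fingers": 1},
  {"tx": -0.015,"ty": 0.01,"tz": -0.001,"ax": 0,"ay": 0,"az": 0,"fingers": 1},
  {"tx": -0.018,"ty": 0.012,"tz": -0.001,"ax": 0,"ay": 0,"az": 0,"fingers": 1},
  {"tx": -0.018,"ty": 0.012,"tz": -0.001,"ax": 0,"ay": 0,"az": 0,"fingers": 1},
  {"tx": -0.018,"ty": 0.012,"tz": -0.001,"ax": 0,"ay": 0,"az": 0,"fingers": 1},
  {"tx": -0.018,"ty": 0.012,"tz": -0.001,"ax": 0,"ay": 0,"az": 0,"fingers": 1},
  {"tx": -0.018,"ty": 0.012,"tz": -0.001,"ax": 0,"ay": 0,"az": 0,"fingers": 1},
  {"tx": -0.018,"ty": 0.012,"tz": -0.001,"ax": 0,"ay": 0,"az": 0,"fingers": 1},
])

```text
time: 9.32
tcp_pos: [0.5545, -0.1466, 0.2338]
tool_rot: [[0.963, 0.269, -0.0], [0.269, -0.963, 0.0], [-0.0, -0.0, -1.0]]
ft_force: [-0.2, 5.8, 2.6]
opening: 0.183
grasp_force: 30.0
```

Emit:
step_arm([
  {"tx": -0.003,"ty": 0.003,"tz": -0.001,"ax": 0,"ay": 0,"az": 0,"fingers": 1},
  {"tx": -0.006,"ty": 0.006,"tz": -0.001,"ax": 0,"ay": 0,"az": 0,"fingers": 1},
  {"tx": -0.01,"ty": 0.009,"tz": -0.002,"ax": 0,"ay": 0,"az": 0,"fingers": 1},
  {"tx": -0.013,"ty": 0.012,"tz": -0.002,"ax": 0,"ay": 0,"az": 0,"fingers": 1},
  {"tx": -0.016,"ty": 0.015,"tz": -0.002,"ax": 0,"ay": 0,"az": 0,"fingers": 1},
  {"tx": -0.016,"ty": 0.015,"tz": -0.002,"ax": 0,"ay": 0,"az": 0,"fingers": 1},
  {"tx": -0.016,"ty": 0.015,"tz": -0.002,"ax": 0,"ay": 0,"az": 0,"fingers": 1},
  {"tx": -0.016,"ty": 0.015,"tz": -0.002,"ax": 0,"ay": 0,"az": 0,"fingers": 1},
  {"tx": -0.016,"ty": 0.015,"tz": -0.002,"ax": 0,"ay": 0,"az": 0,"fingers": 1},
  {"tx": -0.016,"ty": 0.015,"tz": -0.002,"ax": 0,"ay": 0,"az": 0,"fingers": 1},
])

```text
time: 10.15
tcp_pos: [0.55, -0.1542, 0.2345]
tool_rot: [[0.963, 0.269, -0.0], [0.269, -0.963, -0.0], [-0.0, -0.0, -1.0]]
ft_force: [-0.6, 5.0, 0.2]
opening: 0.184
grasp_force: 30.0
```

Emit:
step_arm([
  {"tx": -0.003,"ty": 0.003,"tz": -0.001,"ax": 0,"ay": 0,"az": 0,"fingers": 1},
  {"tx": -0.005,"ty": 0.007,"tz": -0.001,"ax": 0,"ay": 0,"az": 0,"fingers": 1},
  {"tx": -0.008,"ty": 0.01,"tz": -0.001,"ax": 0,"ay": 0,"az": 0,"fingers": 1},
  {"tx": -0.01,"ty": 0.014,"tz": -0.001,"ax": 0,"ay": 0,"az": 0,"fingers": 1},
  {"tx": -0.013,"ty": 0.017,"tz": -0.001,"ax": 0,"ay": 0,"az": 0,"fingers": 1},
  {"tx": -0.013,"ty": 0.017,"tz": -0.001,"ax": 0,"ay": 0,"az": 0,"fingers": 1},
  {"tx": -0.013,"ty": 0.017,"tz": -0.001,"ax": 0,"ay": 0,"az": 0,"fingers": 1},
  {"tx": -0.013,"ty": 0.017,"tz": -0.001,"ax": 0,"ay": 0,"az": 0,"fingers": 1},
  {"tx": -0.013,"ty": 0.017,"tz": -0.001,"ax": 0,"ay": 0,"az": 0,"fingers": 1},
  {"tx": -0.013,"ty": 0.017,"tz": -0.001,"ax": 0,"ay": 0,"az": 0,"fingers": 1},
])

```text
time: 10.98
tcp_pos: [0.5468, -0.1622, 0.235]
tool_rot: [[0.963, 0.269, -0.0], [0.269, -0.963, -0.0], [-0.0, 0.0, -1.0]]
ft_force: [-1.9, 4.2, 1.8]
opening: 0.177
grasp_force: 30.0
```

Emit:
step_arm([
  {"tx": -0.002,"ty": 0.004,"tz": -0.001,"ax": 0,"ay": 0,"az": 0,"fingers": 1},
  {"tx": -0.004,"ty": 0.008,"tz": -0.001,"ax": 0,"ay": 0,"az": 0,"fingers": 1},
  {"tx": -0.006,"ty": 0.011,"tz": -0.002,"ax": 0,"ay": 0,"az": 0,"fingers": 1},
  {"tx": -0.008,"ty": 0.015,"tz": -0.002,"ax": 0,"ay": 0,"az": 0,"fingers": 1},
  {"tx": -0.01,"ty": 0.019,"tz": -0.002,"ax": 0,"ay": 0,"az": 0,"fingers": 1},
  {"tx": -0.01,"ty": 0.019,"tz": -0.002,"ax": 0,"ay": 0,"az": 0,"fingers": 1},
  {"tx": -0.01,"ty": 0.019,"tz": -0.002,"ax": 0,"ay": 0,"az": 0,"fingers": 1},
  {"tx": -0.01,"ty": 0.019,"tz": -0.002,"ax": 0,"ay": 0,"az": 0,"fingers": 1},
  {"tx": -0.01,"ty": 0.019,"tz": -0.002,"ax": 0,"ay": 0,"az": 0,"fingers": 1},
  {"tx": -0.01,"ty": 0.019,"tz": -0.002,"ax": 0,"ay": 0,"az": 0,"fingers": 1},
])

```text
time: 11.82
tcp_pos: [0.545, -0.1706, 0.2357]
tool_rot: [[0.963, 0.269, -0.0], [0.269, -0.963, -0.0], [-0.0, 0.0, -1.0]]
ft_force: [-1.5, 4.8, -2.4]
opening: 0.18
grasp_force: 30.0
```

Emit:
step_arm([
  {"tx": -0.001,"ty": 0.004,"tz": 0,"ax": 0,"ay": 0,"az": 0,"fingers": 1},
  {"tx": -0.003,"ty": 0.008,"tz": 0,"ax": 0,"ay": 0,"az": 0,"fingers": 1},
  {"tx": -0.004,"ty": 0.012,"tz": -0.001,"ax": 0,"ay": 0,"az": 0,"fingers": 1},
  {"tx": -0.006,"ty": 0.016,"tz": -0.001,"ax": 0,"ay": 0,"az": 0,"fingers": 1},
  {"tx": -0.007,"ty": 0.02,"tz": -0.001,"ax": 0,"ay": 0,"az": 0,"fingers": 1},
  {"tx": -0.007,"ty": 0.02,"tz": -0.001,"ax": 0,"ay": 0,"az": 0,"fingers": 1},
  {"tx": -0.007,"ty": 0.02,"tz": -0.001,"ax": 0,"ay": 0,"az": 0,"fingers": 1},
  {"tx": -0.007,"ty": 0.02,"tz": -0.001,"ax": 0,"ay": 0,"az": 0,"fingers": 1},
  {"tx": -0.007,"ty": 0.02,"tz": -0.001,"ax": 0,"ay": 0,"az": 0,"fingers": 1},
  {"tx": -0.007,"ty": 0.02,"tz": -0.001,"ax": 0,"ay": 0,"az": 0,"fingers": 1},
])

```text
time: 12.65
tcp_pos: [0.5445, -0.179, 0.2361]
tool_rot: [[0.963, 0.269, -0.0], [0.269, -0.963, -0.0], [-0.0, 0.0, -1.0]]
ft_force: [-3.7, 3.9, -0.2]
opening: 0.182
grasp_force: 30.0
```

Emit:
step_arm([
  {"tx": -0.001,"ty": 0.004,"tz": 0,"ax": 0,"ay": 0,"az": 0,"fingers": 1},
  {"tx": -0.002,"ty": 0.008,"tz": 0,"ax": 0,"ay": 0,"az": 0,"fingers": 1},
  {"tx": -0.003,"ty": 0.013,"tz": -0.001,"ax": 0,"ay": 0,"az": 0,"fingers": 1},
  {"tx": -0.004,"ty": 0.017,"tz": -0.001,"ax": 0,"ay": 0,"az": 0,"fingers": 1},
  {"tx": -0.005,"ty": 0.021,"tz": -0.001,"ax": 0,"ay": 0,"az": 0,"fingers": 1},
  {"tx": -0.005,"ty": 0.021,"tz": -0.001,"ax": 0,"ay": 0,"az": 0,"fingers": 1},
  {"tx": -0.005,"ty": 0.021,"tz": -0.001,"ax": 0,"ay": 0,"az": 0,"fingers": 1},
  {"tx": -0.005,"ty": 0.021,"tz": -0.001,"ax": 0,"ay": 0,"az": 0,"fingers": 1},
  {"tx": -0.005,"ty": 0.021,"tz": -0.001,"ax": 0,"ay": 0,"az": 0,"fingers": 1},
  {"tx": -0.005,"ty": 0.021,"tz": -0.001,"ax": 0,"ay": 0,"az": 0,"fingers": 1},
])

```text
time: 13.48
tcp_pos: [0.5449, -0.1876, 0.2366]
tool_rot: [[0.963, 0.269, 0.0], [0.269, -0.963, -0.0], [0.0, 0.0, -1.0]]
ft_force: [-1.0, 3.6, -1.5]
opening: 0.18
grasp_force: 30.0
```

Emit:
step_arm([
  {"tx": 0,"ty": 0.004,"tz": 0,"ax": 0,"ay": 0,"az": 0,"fingers": 1},
  {"tx": 0,"ty": 0.008,"tz": 0,"ax": 0,"ay": 0,"az": 0,"fingers": 1},
  {"tx": 0,"ty": 0.013,"tz": -0.001,"ax": 0,"ay": 0,"az": 0,"fingers": 1},
  {"tx": 0,"ty": 0.017,"tz": -0.001,"ax": 0,"ay": 0,"az": 0,"fingers": 1},
  {"tx": 0,"ty": 0.021,"tz": -0.001,"ax": 0,"ay": 0,"az": 0,"fingers": 1},
  {"tx": 0,"ty": 0.022,"tz": -0.001,"ax": 0,"ay": 0,"az": 0,"fingers": 1},
  {"tx": 0,"ty": 0.022,"tz": -0.001,"ax": 0,"ay": 0,"az": 0,"fingers": 1},
  {"tx": 0,"ty": 0.022,"tz": -0.001,"ax": 0,"ay": 0,"az": 0,"fingers": 1},
  {"tx": 0,"ty": 0.022,"tz": -0.001,"ax": 0,"ay": 0,"az": 0,"fingers": 1},
  {"tx": 0,"ty": 0.022,"tz": -0.001,"ax": 0,"ay": 0,"az": 0,"fingers": 1},
])

```text
time: 14.32
tcp_pos: [0.5468, -0.1949, 0.2366]
tool_rot: [[0.963, 0.27, -0.002], [0.27, -0.963, 0.002], [-0.001, -0.002, -1.0]]
ft_force: [-6.4, 10.3, 0.5]
opening: 0.184
grasp_force: 30.1
```

The tangential force rose from about 4 N to 11.8 N and the height stopped rising, so that is the top stop (give about 0.16). I'll ease back, then let go.

Emit:
step_arm([
  {"tx": 0,"ty": -0.004,"tz": 0,"ax": 0,"ay": 0,"az": 0,"fingers": 1},
  {"tx": 0,"ty": -0.008,"tz": 0,"ax": 0,"ay": 0,"az": 0,"fingers": 1},
  {"tx": -0.001,"ty": -0.011,"tz": 0,"ax": 0,"ay": 0,"az": 0,"fingers": 1},
  {"tx": -0.001,"ty": -0.013,"tz": 0,"ax": 0,"ay": 0,"az": 0,"fingers": 1},
  {"tx": -0.001,"ty": -0.013,"tz": 0,"ax": 0,"ay": 0,"az": 0,"fingers": 1},
  {"tx": -0.001,"ty": -0.013,"tz": 0,"ax": 0,"ay": 0,"az": 0,"fingers": 1},
  {"tx": -0.001,"ty": -0.013,"tz": 0,"ax": 0,"ay": 0,"az": 0,"fingers": 1},
  {"tx": -0.001,"ty": -0.013,"tz": 0,"ax": 0,"ay": 0,"az": 0,"fingers": 1},
  {"tx": -0.001,"ty": -0.013,"tz": 0,"ax": 0,"ay": 0,"az": 0,"fingers": 1},
  {"tx": -0.001,"ty": -0.013,"tz": 0,"ax": 0,"ay": 0,"az": 0,"fingers": 1},
])

```text
time: 15.15
tcp_pos: [0.5455, -0.1906, 0.2367]
tool_rot: [[0.963, 0.27, -0.0], [0.27, -0.963, 0.001], [-0.0, -0.001, -1.0]]
ft_force: [-1.3, 7.1, -3.2]
opening: 0.177
grasp_force: 30.0
```

Emit:
step_arm([
  {"tx": 0,"ty": -0.004,"tz": 0,"ax": 0,"ay": 0,"az": 0,"fingers": 1},
  {"tx": 0,"ty": -0.008,"tz": 0,"ax": 0,"ay": 0,"az": 0,"fingers": 1},
  {"tx": 0,"ty": -0.008,"tz": 0,"ax": 0,"ay": 0,"az": 0,"fingers": 1},
  {"tx": 0,"ty": -0.008,"tz": 0,"ax": 0,"ay": 0,"az": 0,"fingers": -0.2},
  {"tx": 0,"ty": -0.008,"tz": 0,"ax": 0,"ay": 0,"az": 0,"fingers": -0.2},
  {"tx": 0,"ty": -0.008,"tz": 0,"ax": 0,"ay": 0,"az": 0,"fingers": -0.2},
  {"tx": 0,"ty": -0.008,"tz": 0,"ax": 0,"ay": 0,"az": 0,"fingers": -0.2},
  {"tx": 0,"ty": -0.008,"tz": 0,"ax": 0,"ay": 0,"az": 0,"fingers": -0.2},
  {"tx": 0,"ty": -0.008,"tz": 0,"ax": 0,"ay": 0,"az": 0,"fingers": -0.2},
  {"tx": 0,"ty": -0.008,"tz": 0,"ax": 0,"ay": 0,"az": 0,"fingers": -0.2},
])

```text
time: 15.98
tcp_pos: [0.5446, -0.1884, 0.237]
tool_rot: [[0.963, 0.269, 0.0], [0.269, -0.963, -0.0], [0.0, 0.0, -1.0]]
ft_force: [-0.3, 0.5, -0.1]
opening: 0.596
grasp_force: 0.0
```

Emit:
step_arm([
  {"tx": 0,"ty": 0,"tz": -0.03,"ax": 0,"ay": 0,"az": 0,"fingers": -0.2},
  {"tx": 0,"ty": 0,"tz": -0.08,"ax": 0,"ay": 0,"az": 0,"fingers": -0.2},
  {"tx": 0,"ty": 0,"tz": -0.14,"ax": 0,"ay": 0,"az": 0,"fingers": -0.2},
  {"tx": -0.05,"ty": 0.005,"tz": -0.2,"ax": 0,"ay": 0,"az": 0,"fingers": -0.4},
  {"tx": -0.12,"ty": 0.01,"tz": -0.22,"ax": 0,"ay": 0,"az": 0,"fingers": -0.6},
  {"tx": -0.2,"ty": 0.02,"tz": -0.22,"ax": 0,"ay": -0.08,"az": 0,"fingers": -0.9},
  {"tx": -0.27,"ty": 0.02,"tz": -0.22,"ax": 0,"ay": -0.15,"az": 0,"fingers": -0.9},
  {"tx": -0.3,"ty": 0.02,"tz": -0.22,"ax": 0,"ay": -0.22,"az": 0,"fingers": -0.9},
  {"tx": -0.3,"ty": 0.02,"tz": -0.22,"ax": 0,"ay": -0.22,"az": 0,"fingers": -0.9},
  {"tx": -0.3,"ty": 0.02,"tz": -0.22,"ax": 0,"ay": -0.22,"az": 0,"fingers": -0.9},
])

```text
time: 16.82
tcp_pos: [0.4322, -0.2279, 0.3248]
tool_rot: [[0.907, 0.27, -0.325], [0.254, -0.963, -0.092], [-0.337, 0.001, -0.941]]
ft_force: [-0.6, -0.5, 0.1]
opening: 0.949
grasp_force: 0.0
```

```bash
python3 - <<'E'
from h import *
import pickle
np.set_printoptions(precision=4,suppress=True)
o=r.observe();print(o["tcp_pos"],o["tool_rot"],o["time"],o["opening"])
p,d=grab_frame('wrist');cv2.imwrite('pics/w2.png',p);pickle.dump((o,d),open('w2.pkl','wb'))
E
```

```text
[ 0.4322 -0.2279  0.3248] [[ 0.9065  0.2699 -0.3246]
 [ 0.2538 -0.9629 -0.0918]
 [-0.3373  0.0008 -0.9414]] 16.8167 0.9487465764971469
```

View pics/w2.png

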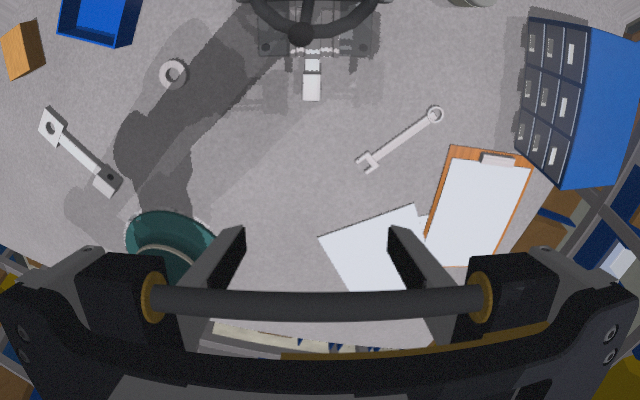

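The block top is at about (311,87), in front of the press. The tilt went the wrong way, so I'll reverse it.

```bash
python3 - <<'E'
from h import *
import pickle
np.set_printoptions(precision=4,suppress=True)
o,d=pickle.load(open('w2.pkl','rb'));K=W['camera_matrix'];P=[]
for v in range(40,115):
  for u in range(285,340):
    c0,dd=wray(o,u,v);th=np.hypot(u-K[0,2],v-K[1,2])/K[0,0];P.append(c0+dd*d[v,u]/np.cos(th))
P=np.array(P)
b=P[(P[:,2]>.054)&(P[:,2]<.066)&(np.abs(P[:,0]-.466)<.03)&(np.abs(P[:,1]+.213)<.04)].astype(np.float32)
print('block',cv2.minAreaRect(b[:,:2]*1000),np.median(b[:,2]),len(b))
# target: tool tilted +20deg about tool y, yaw 15.5
Y=np.radians(-74.5);y=np.array([np.cos(Y),np.sin(Y),0]);f=np.array([-y[1],y[0],0])
a=np.radians(20);z=np.sin(a)*f-np.array([0,0,np.cos(a)]);x=np.cross(y,z);G=np.c_[x,y,z]
B=np.array([.4652,-.2113,.045])
gp=B+.006*f; tcp=gp+.019*z
pre=tcp-.0*z+np.array([0,0,.16])
R=o["tool_rot"]
print("pre",pre,(R.T@(pre-o["tcp_pos"])/.4),Ro.from_matrix(R.T@G).as_rotvec()/(np.pi/2))
print("down in G",(G.T@[0,0,-.16])/.4, "final tcp",tcp)
E
```

```text
block ((465.73004150390625, -211.7224884033203), (39.856563568115234, 23.904037475585938), 15.047252655029297) 0.059105705 483
pre [ 0.4772 -0.208   0.1871] [ 0.2309 -0.0179  0.2827] [0.0005 0.4413 0.0018]
down in G [-0.1368  0.      0.3759] final tcp [ 0.4772 -0.208   0.0271]
```

Emit:
step_arm([
  {"tx": 0.03,"ty": 0,"tz": 0.03,"ax": 0,"ay": 0.07,"az": 0,"fingers": -0.9},
  {"tx": 0.06,"ty": -0.005,"tz": 0.07,"ax": 0,"ay": 0.14,"az": 0,"fingers": -0.9},
  {"tx": 0.1,"ty": -0.01,"tz": 0.12,"ax": 0,"ay": 0.22,"az": 0,"fingers": -0.9},
  {"tx": 0.14,"ty": -0.015,"tz": 0.17,"ax": 0,"ay": 0.3,"az": 0,"fingers": -0.9},
  {"tx": 0.18,"ty": -0.018,"tz": 0.22,"ax": 0,"ay": 0.37,"az": 0,"fingers": -0.9},
  {"tx": 0.21,"ty": -0.018,"tz": 0.26,"ax": 0,"ay": 0.44,"az": 0,"fingers": -0.9},
  {"tx": 0.231,"ty": -0.018,"tz": 0.283,"ax": 0,"ay": 0.441,"az": 0,"fingers": -0.9},
  {"tx": 0.231,"ty": -0.018,"tz": 0.283,"ax": 0,"ay": 0.441,"az": 0,"fingers": -0.9},
  {"tx": 0.231,"ty": -0.018,"tz": 0.283,"ax": 0,"ay": 0.441,"az": 0,"fingers": -0.9},
  {"tx": 0.231,"ty": -0.018,"tz": 0.283,"ax": 0,"ay": 0.441,"az": 0,"fingers": -0.9},
])

```text
time: 17.7
tcp_pos: [0.4769, -0.2087, 0.1887]
tool_rot: [[0.905, 0.269, 0.33], [0.253, -0.963, 0.091], [0.342, 0.001, -0.94]]
ft_force: [0.5, -0.3, 1.1]
opening: 0.947
grasp_force: 0.0
```

```bash
python3 - <<'E'
from h import *
np.set_printoptions(precision=4,suppress=True)
o=r.observe();R=o["tool_rot"];print(o["tcp_pos"],R[:,2],o["q"])
print((R.T@(np.array([.4772,-.208,.0271])-o["tcp_pos"])/.4))
E
```

```text
[ 0.4769 -0.2087  0.1887] [ 0.3295  0.0908 -0.9398] [-15.3916   5.8581  48.3738 120.5007 -27.4064  45.0686 -24.2965]
[-0.1371 -0.0019  0.38  ]
```

Emit:
step_arm([
  {"tx": -0.017,"ty": 0,"tz": 0.048,"ax": 0,"ay": 0,"az": 0,"fingers": -0.9},
  {"tx": -0.038,"ty": -0.001,"tz": 0.105,"ax": 0,"ay": 0,"az": 0,"fingers": -0.8},
  {"tx": -0.06,"ty": -0.002,"tz": 0.165,"ax": 0,"ay": 0,"az": 0,"fingers": -0.6},
  {"tx": -0.082,"ty": -0.002,"tz": 0.225,"ax": 0,"ay": 0,"az": 0,"fingers": -0.4},
  {"tx": -0.104,"ty": -0.002,"tz": 0.285,"ax": 0,"ay": 0,"az": 0,"fingers": -0.3},
  {"tx": -0.12,"ty": -0.002,"tz": 0.335,"ax": 0,"ay": 0,"az": 0,"fingers": -0.2},
  {"tx": -0.132,"ty": -0.002,"tz": 0.365,"ax": 0,"ay": 0,"az": 0,"fingers": -0.1},
  {"tx": -0.137,"ty": -0.002,"tz": 0.38,"ax": 0,"ay": 0,"az": 0,"fingers": 0},
  {"tx": -0.137,"ty": -0.002,"tz": 0.38,"ax": 0,"ay": 0,"az": 0,"fingers": 0.1},
  {"tx": -0.137,"ty": -0.002,"tz": 0.38,"ax": 0,"ay": 0,"az": 0,"fingers": 0.2},
])

```text
time: 18.53
tcp_pos: [0.4768, -0.2077, 0.0265]
tool_rot: [[0.905, 0.27, 0.329], [0.254, -0.963, 0.091], [0.341, 0.001, -0.94]]
ft_force: [0.9, -1.2, 0.3]
opening: 0.417
grasp_force: 0.0
```

Emit:
step_arm([
  {"tx": 0,"ty": 0,"tz": 0,"ax": 0,"ay": 0,"az": 0,"fingers": 0.3},
  {"tx": 0,"ty": 0,"tz": 0,"ax": 0,"ay": 0,"az": 0,"fingers": 0.36},
  {"tx": 0,"ty": 0,"tz": 0,"ax": 0,"ay": 0,"az": 0,"fingers": 0.4},
  {"tx": 0,"ty": 0,"tz": 0,"ax": 0,"ay": 0,"az": 0,"fingers": 0.43},
  {"tx": 0,"ty": 0,"tz": 0,"ax": 0,"ay": 0,"az": 0,"fingers": 0.45},
  {"tx": 0,"ty": 0,"tz": 0,"ax": 0,"ay": 0,"az": 0,"fingers": 0.5},
  {"tx": 0,"ty": 0,"tz": 0,"ax": 0,"ay": 0,"az": 0,"fingers": 1},
  {"tx": 0,"ty": 0,"tz": 0,"ax": 0,"ay": 0,"az": 0,"fingers": 1},
  {"tx": 0,"ty": 0,"tz": 0,"ax": 0,"ay": 0,"az": 0,"fingers": 1},
  {"tx": 0,"ty": 0,"tz": 0,"ax": 0,"ay": 0,"az": 0,"fingers": 1},
])

```text
time: 19.37
tcp_pos: [0.4761, -0.2075, 0.0256]
tool_rot: [[0.906, 0.269, 0.328], [0.253, -0.963, 0.091], [0.34, 0.0, -0.94]]
ft_force: [0.6, -0.6, 2.4]
opening: 0.274
grasp_force: 29.7
```

```bash
python3 - <<'E'
from h import *
np.set_printoptions(precision=4,suppress=True)
o=r.observe();R=o["tool_rot"];print(o["tcp_pos"],o["opening"],o["ft_force"])
f=np.array([np.cos(np.radians(15)),np.sin(np.radians(15)),0])
for k in(.01,.03,.06,.09,.12):print(k,(R.T@(-k*f)/.4))
print("up",(R.T@[0,0,.1])/.4)
E
```

```text
[ 0.4761 -0.2075  0.0256] 0.27411467357154023 [ 0.5631 -0.633   2.4132]
0.01 [-0.0235 -0.0003 -0.0085]
0.03 [-0.0705 -0.0008 -0.0255]
0.06 [-0.141  -0.0016 -0.051 ]
0.09 [-0.2116 -0.0024 -0.0766]
0.12 [-0.2821 -0.0032 -0.1021]
up [ 0.0851  0.0001 -0.2351]
```

Emit:
step_arm([
  {"tx": -0.004,"ty": 0,"tz": -0.002,"ax": 0,"ay": 0,"az": 0,"fingers": 1},
  {"tx": -0.01,"ty": 0,"tz": -0.004,"ax": 0,"ay": 0,"az": 0,"fingers": 1},
  {"tx": -0.018,"ty": 0,"tz": -0.007,"ax": 0,"ay": 0,"az": 0,"fingers": 1},
  {"tx": -0.027,"ty": 0,"tz": -0.01,"ax": 0,"ay": 0,"az": 0,"fingers": 1},
  {"tx": -0.037,"ty": 0,"tz": -0.014,"ax": 0,"ay": 0,"az": 0,"fingers": 1},
  {"tx": -0.047,"ty": -0.001,"tz": -0.018,"ax": 0,"ay": 0,"az": 0,"fingers": 1},
  {"tx": -0.056,"ty": -0.001,"tz": -0.021,"ax": 0,"ay": 0,"az": 0,"fingers": 1},
  {"tx": -0.065,"ty": -0.001,"tz": -0.024,"ax": 0,"ay": 0,"az": 0,"fingers": 1},
  {"tx": -0.07,"ty": -0.001,"tz": -0.026,"ax": 0,"ay": 0,"az": 0,"fingers": 1},
  {"tx": -0.07,"ty": -0.001,"tz": -0.026,"ax": 0,"ay": 0,"az": 0,"fingers": 1},
])

```text
time: 20.2
tcp_pos: [0.4465, -0.2152, 0.0257]
tool_rot: [[0.906, 0.269, 0.327], [0.253, -0.963, 0.091], [0.34, -0.0, -0.94]]
ft_force: [-1.8, -0.5, -1.0]
opening: 0.274
grasp_force: 29.6
```

Free and sliding with little force. I'll draw it on, then lift.

Emit:
step_arm([
  {"tx": -0.01,"ty": 0,"tz": -0.004,"ax": 0,"ay": 0,"az": 0,"fingers": 1},
  {"tx": -0.025,"ty": 0,"tz": -0.009,"ax": 0,"ay": 0,"az": 0,"fingers": 1},
  {"tx": -0.045,"ty": 0,"tz": -0.016,"ax": 0,"ay": 0,"az": 0,"fingers": 1},
  {"tx": -0.065,"ty": -0.001,"tz": -0.024,"ax": 0,"ay": 0,"az": 0,"fingers": 1},
  {"tx": -0.085,"ty": -0.001,"tz": -0.031,"ax": 0,"ay": 0,"az": 0,"fingers": 1},
  {"tx": -0.105,"ty": -0.001,"tz": -0.038,"ax": 0,"ay": 0,"az": 0,"fingers": 1},
  {"tx": -0.125,"ty": -0.001,"tz": -0.045,"ax": 0,"ay": 0,"az": 0,"fingers": 1},
  {"tx": -0.137,"ty": -0.002,"tz": -0.05,"ax": 0,"ay": 0,"az": 0,"fingers": 1},
  {"tx": -0.141,"ty": -0.002,"tz": -0.051,"ax": 0,"ay": 0,"az": 0,"fingers": 1},
  {"tx": -0.141,"ty": -0.002,"tz": -0.051,"ax": 0,"ay": 0,"az": 0,"fingers": 1},
])

```text
time: 21.03
tcp_pos: [0.3887, -0.2306, 0.0258]
tool_rot: [[0.906, 0.269, 0.328], [0.253, -0.963, 0.091], [0.34, -0.0, -0.94]]
ft_force: [-0.9, -0.2, -1.6]
opening: 0.274
grasp_force: 29.6
```

Emit:
step_arm([
  {"tx": 0.008,"ty": 0,"tz": -0.024,"ax": 0,"ay": 0,"az": 0,"fingers": 1},
  {"tx": 0.021,"ty": 0,"tz": -0.059,"ax": 0,"ay": 0,"az": 0,"fingers": 1},
  {"tx": 0.034,"ty": 0,"tz": -0.094,"ax": 0,"ay": 0,"az": 0,"fingers": 1},
  {"tx": 0.051,"ty": 0,"tz": -0.14,"ax": 0,"ay": 0,"az": 0,"fingers": 1},
  {"tx": 0.065,"ty": 0,"tz": -0.18,"ax": 0,"ay": 0,"az": 0,"fingers": 1},
  {"tx": 0.075,"ty": 0,"tz": -0.21,"ax": 0,"ay": 0,"az": 0,"fingers": 1},
  {"tx": 0.085,"ty": 0,"tz": -0.235,"ax": 0,"ay": 0,"az": 0,"fingers": 1},
  {"tx": 0.085,"ty": 0,"tz": -0.235,"ax": 0,"ay": 0,"az": 0,"fingers": 1},
  {"tx": 0.085,"ty": 0,"tz": -0.235,"ax": 0,"ay": 0,"az": 0,"fingers": 1},
  {"tx": 0.085,"ty": 0,"tz": -0.235,"ax": 0,"ay": 0,"az": 0,"fingers": 1},
])

```text
time: 21.87
tcp_pos: [0.389, -0.23, 0.1251]
tool_rot: [[0.906, 0.27, 0.327], [0.254, -0.963, 0.092], [0.34, -0.0, -0.941]]
ft_force: [0.2, -0.2, -2.5]
opening: 0.275
grasp_force: 29.8
```

```bash
python3 - <<'E'
from h import *
import pickle
np.set_printoptions(precision=4,suppress=True)
o=r.observe();print(o["tcp_pos"],o["tool_rot"],o["time"],o["opening"],o["q"])
p,d=grab_frame('wrist');pickle.dump((o,d),open('w3.pkl','wb'))
q,_=grab_frame('scene')
cv2.imwrite('pics/w3.png',np.vstack([p[:250],cv2.resize(q[120:270,180:564],(640,250))]))
E
```

```text
[ 0.389  -0.23    0.1251] [[ 0.9056  0.2699  0.327 ]
 [ 0.2537 -0.9629  0.0921]
 [ 0.3398 -0.0004 -0.9405]] 21.8667 0.27475944949852854 [ -4.8676   5.3859  46.8366 130.761  -33.5655  39.3365  -7.7423]
```

View pics/w3.png

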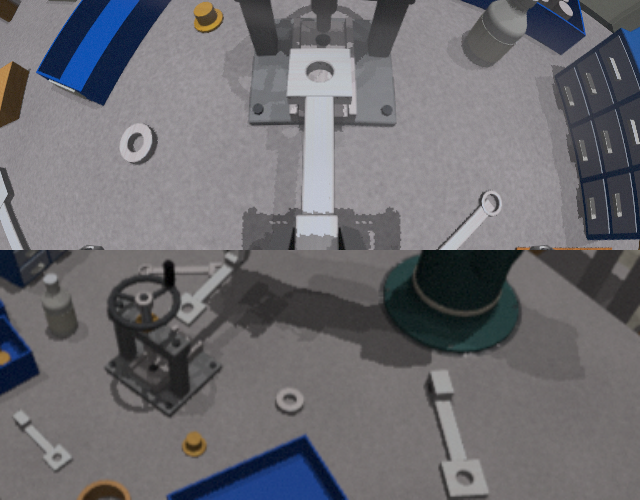

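The link is lifted and held, with its block at (317,230) and its eye at (320,72) in the wrist view. It is clear of the press, and the wheel is up.

```bash
python3 - <<'E'
from h import *
import pickle
np.set_printoptions(precision=4,suppress=True)
o,d=pickle.load(open('w3.pkl','rb'));K=W['camera_matrix']
def pt(u,v):
    c0,dd=wray(o,u,v);th=np.hypot(u-K[0,2],v-K[1,2])/K[0,0];return c0+dd*np.median(d[v-2:v+3,u-2:u+3])/np.cos(th)
for q in((319,180),(319,120),(300,75),(340,75),(320,92),(317,228),(300,55),(343,55)):print(q,pt(*q))
o=r.observe();R=o["tool_rot"];p=o["tcp_pos"];print(p)
A=np.array([.40,-.10,.15]);print("A",R.T@(A-p)/.4,"rot",R.T@[0,0,-23.5/90])
Rz=Ro.from_euler('z',-23.5,degrees=True).as_matrix();G=Rz@R
u=np.array([np.cos(np.radians(-8)),np.sin(np.radians(-8)),0])
B=np.array([.6087,.1572,0])-.073*u+.006*u+.019*G[:,2];B[2]=.15
print("B",B,"in G",G.T@(B-A)/.4)
# bin rim by wrist depth view not avail; scene ray check of bin corners
im=cv2.cvtColor(grab_frame("scene")[0],cv2.COLOR_BGR2HSV);m=cv2.inRange(im,(105,120,40),(125,255,255));n=np.zeros_like(m);n[228:320,275:395]=m[228:320,275:395]
c=max(cv2.findContours(n,0,1)[0],key=cv2.contourArea);print(cv2.approxPolyDP(c,4,True)[:,0].tolist())
for w in cv2.approxPolyDP(c,4,True)[:,0]:print(plane("scene",*map(float,w),.055))
E
```

```text
(319, 180) [ 0.4199 -0.2231  0.1328]
(319, 120) [ 0.4639 -0.2109  0.126 ]
(300, 75) [ 0.5001 -0.1852  0.1188]
(340, 75) [ 0.5082 -0.2158  0.1199]
(320, 92) [ 0.4881 -0.2049  0.1218]
(317, 228) [ 0.3881 -0.2306  0.1564]
(300, 55) [ 0.5206 -0.1789  0.1157]
(343, 55) [ 0.5299 -0.2132  0.1166]
[ 0.3887 -0.2302  0.1249]
A [ 0.1292 -0.306  -0.0199] rot [-0.0885  0.0001  0.2456]
B [0.5487 0.1657 0.15  ] in G [ 0.2607 -0.7088  0.0944]
[[363, 231], [280, 267], [303, 318], [386, 277], [388, 269]]
[0.4724 0.1113 0.055 ]
[0.7266 0.074  0.055 ]
[0.7535 0.227  0.055 ]
[0.5104 0.2586 0.055 ]
[0.4909 0.2436 0.055 ]
```

Emit:
step_arm([
  {"tx": 0.008,"ty": -0.015,"tz": -0.006,"ax": 0,"ay": 0,"az": 0,"fingers": 1},
  {"tx": 0.02,"ty": -0.045,"tz": -0.012,"ax": 0,"ay": 0,"az": 0,"fingers": 1},
  {"tx": 0.036,"ty": -0.085,"tz": -0.016,"ax": -0.01,"ay": 0,"az": 0.028,"fingers": 1},
  {"tx": 0.054,"ty": -0.128,"tz": -0.02,"ax": -0.022,"ay": 0,"az": 0.06,"fingers": 1},
  {"tx": 0.072,"ty": -0.17,"tz": -0.02,"ax": -0.035,"ay": 0,"az": 0.098,"fingers": 1},
  {"tx": 0.09,"ty": -0.212,"tz": -0.02,"ax": -0.05,"ay": 0,"az": 0.14,"fingers": 1},
  {"tx": 0.107,"ty": -0.252,"tz": -0.02,"ax": -0.065,"ay": 0,"az": 0.18,"fingers": 1},
  {"tx": 0.12,"ty": -0.285,"tz": -0.02,"ax": -0.078,"ay": 0,"az": 0.215,"fingers": 1},
  {"tx": 0.127,"ty": -0.302,"tz": -0.02,"ax": -0.086,"ay": 0,"az": 0.238,"fingers": 1},
  {"tx": 0.129,"ty": -0.306,"tz": -0.02,"ax": -0.0885,"ay": 0,"az": 0.2456,"fingers": 1},
])

```text
time: 22.85
tcp_pos: [0.4, -0.0991, 0.1504]
tool_rot: [[0.931, -0.139, 0.336], [-0.131, -0.99, -0.047], [0.339, -0.0, -0.941]]
ft_force: [-0.1, -0.4, -2.2]
opening: 0.274
grasp_force: 29.8
```

```bash
python3 - <<'E'
from h import *
np.set_printoptions(precision=4,suppress=True)
o=r.observe();R=o["tool_rot"];p=o["tcp_pos"];print(p,R[:,1],o["opening"])
G=R@Ro.from_euler('y',9,degrees=True).as_matrix()
u=np.array([np.cos(np.radians(-8)),np.sin(np.radians(-8)),0])
B=np.array([.609,.159,0])-.067*u+.019*G[:,2];B[2]=.15
print("B",B,R.T@(B-p)/.4); print("yaw",np.degrees(np.arctan2(G[1,2],G[0,2])))
E
```

```text
[ 0.4    -0.0991  0.1504] [-0.1395 -0.9902 -0.0005] 0.2743061497820556
B [0.5517 0.1671 0.15  ] [ 0.2656 -0.7117  0.0974]
yaw -7.966476888814634
```

Emit:
step_arm([
  {"tx": 0.008,"ty": -0.021,"tz": 0.003,"ax": 0,"ay": 0.01,"az": 0,"fingers": 1},
  {"tx": 0.024,"ty": -0.064,"tz": 0.009,"ax": 0,"ay": 0.02,"az": 0,"fingers": 1},
  {"tx": 0.048,"ty": -0.128,"tz": 0.018,"ax": 0,"ay": 0.03,"az": 0,"fingers": 1},
  {"tx": 0.077,"ty": -0.206,"tz": 0.028,"ax": 0,"ay": 0.04,"az": 0,"fingers": 1},
  {"tx": 0.109,"ty": -0.292,"tz": 0.04,"ax": 0,"ay": 0.05,"az": 0,"fingers": 1},
  {"tx": 0.141,"ty": -0.377,"tz": 0.052,"ax": 0,"ay": 0.06,"az": 0,"fingers": 1},
  {"tx": 0.173,"ty": -0.463,"tz": 0.063,"ax": 0,"ay": 0.07,"az": 0,"fingers": 1},
  {"tx": 0.205,"ty": -0.548,"tz": 0.075,"ax": 0,"ay": 0.08,"az": 0,"fingers": 1},
  {"tx": 0.234,"ty": -0.626,"tz": 0.086,"ax": 0,"ay": 0.09,"az": 0,"fingers": 1},
  {"tx": 0.253,"ty": -0.678,"tz": 0.093,"ax": 0,"ay": 0.1,"az": 0,"fingers": 1},
])

```text
time: 23.68
tcp_pos: [0.545, 0.1566, 0.1494]
tool_rot: [[0.868, -0.136, 0.478], [-0.119, -0.991, -0.065], [0.483, -0.001, -0.876]]
ft_force: [-1.1, -0.5, -2.0]
opening: 0.269
grasp_force: 29.8
```

```bash
python3 - <<'E'
from h import *
import pickle
np.set_printoptions(precision=4,suppress=True)
o=r.observe();R=o["tool_rot"];p=o["tcp_pos"];print(p,o["joint_vel"].max())
im,d=grab_frame('wrist');pickle.dump((o,d),open('w4.pkl','wb'));cv2.imwrite('pics/w4.png',im)
print(R.T@(np.array([.5517,.1671,.15])-p)/.4)
E
```

```text
[0.545  0.1566 0.1494] 34.13181799956507
[ 0.0121 -0.0282  0.005 ]
```

View pics/w4.png

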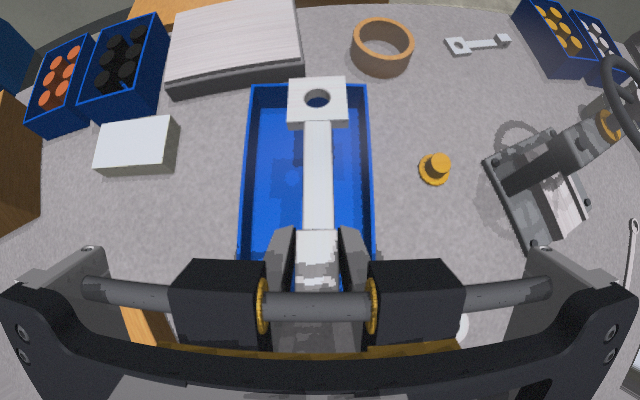

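The wrist view shows the link above the blue bin and lined up with it: eye at (317,98), bin far corners at (252,88) and (367,88).

```bash
python3 - <<'E'
from h import *
import pickle
np.set_printoptions(precision=4,suppress=True)
o,d=pickle.load(open('w4.pkl','rb'));K=W['camera_matrix']
for q in((251,86),(368,85),(241,250),(374,250)):print("rim",q,wplane(o,*q,.055))
def pt(u,v):
    c0,dd=wray(o,u,v);th=np.hypot(u-K[0,2],v-K[1,2])/K[0,0];return c0+dd*np.median(d[v-2:v+3,u-2:u+3])/np.cos(th)
for q in((319,215),(318,140),(296,90),(340,90),(317,118)):print(q,pt(*q))
o=r.observe();R=o["tool_rot"];p=o["tcp_pos"];print(p)
for z in(.15,.05,.028):print(z,R.T@(np.array([.5517,.1671,z])-p)/.4)
E
```

```text
rim (251, 86) [0.7415 0.2101 0.055 ]
rim (368, 85) [0.7229 0.0697 0.055 ]
rim (241, 250) [0.5477 0.2329 0.055 ]
rim (374, 250) [0.5301 0.1009 0.055 ]
(319, 215) [0.5519 0.154  0.1549]
(318, 140) [0.6116 0.1464 0.1465]
(296, 90) [0.6669 0.1579 0.1377]
(340, 90) [0.6595 0.1209 0.141 ]
(317, 118) [0.6327 0.1443 0.1435]
[0.5458 0.1595 0.1494]
0.15 [ 0.0114 -0.0207  0.0045]
0.05 [-0.1095 -0.0202  0.2233]
0.028 [-0.1361 -0.0201  0.2714]
```

Emit:
step_arm([
  {"tx": 0.004,"ty": -0.008,"tz": 0.004,"ax": 0,"ay": 0,"az": 0,"fingers": 1},
  {"tx": 0.004,"ty": -0.018,"tz": 0.005,"ax": 0,"ay": 0,"az": 0,"fingers": 1},
  {"tx": -0.01,"ty": -0.018,"tz": 0.03,"ax": 0,"ay": 0,"az": 0,"fingers": 1},
  {"tx": -0.028,"ty": -0.018,"tz": 0.065,"ax": 0,"ay": 0,"az": 0,"fingers": 1},
  {"tx": -0.048,"ty": -0.018,"tz": 0.1,"ax": 0,"ay": 0,"az": 0,"fingers": 1},
  {"tx": -0.067,"ty": -0.018,"tz": 0.135,"ax": 0,"ay": 0,"az": 0,"fingers": 1},
  {"tx": -0.084,"ty": -0.018,"tz": 0.165,"ax": 0,"ay": 0,"az": 0,"fingers": 1},
  {"tx": -0.098,"ty": -0.018,"tz": 0.19,"ax": 0,"ay": 0,"az": 0,"fingers": 1},
  {"tx": -0.107,"ty": -0.018,"tz": 0.207,"ax": 0,"ay": 0,"az": 0,"fingers": 1},
  {"tx": -0.117,"ty": -0.018,"tz": 0.223,"ax": 0,"ay": 0,"az": 0,"fingers": 1},
])

```text
time: 24.57
tcp_pos: [0.5471, 0.1605, 0.0506]
tool_rot: [[0.87, -0.138, 0.474], [-0.119, -0.99, -0.069], [0.479, 0.003, -0.878]]
ft_force: [0.4, 0.6, -1.8]
opening: 0.273
grasp_force: 29.8
```

```bash
python3 - <<'E'
from h import *
np.set_printoptions(precision=4,suppress=True)
o=r.observe();R=o["tool_rot"];p=o["tcp_pos"];print(p,o["ft_force"])
for z in(.03,.02,.015):print(z,R.T@(np.array([.5487,.166,z])-p)/.4)
E
```

```text
[0.5471 0.1605 0.0506] [ 0.4178  0.6339 -1.7569]
0.03 [-0.0229 -0.0144  0.0463]
0.02 [-0.0348 -0.0145  0.0682]
0.015 [-0.0408 -0.0146  0.0792]
```

Emit:
step_arm([
  {"tx": -0.004,"ty": -0.006,"tz": 0.007,"ax": 0,"ay": 0,"az": 0,"fingers": 1},
  {"tx": -0.009,"ty": -0.014,"tz": 0.017,"ax": 0,"ay": 0,"az": 0,"fingers": 1},
  {"tx": -0.014,"ty": -0.014,"tz": 0.027,"ax": 0,"ay": 0,"az": 0,"fingers": 1},
  {"tx": -0.019,"ty": -0.014,"tz": 0.037,"ax": 0,"ay": 0,"az": 0,"fingers": 1},
  {"tx": -0.023,"ty": -0.014,"tz": 0.046,"ax": 0,"ay": 0,"az": 0,"fingers": 1},
  {"tx": -0.027,"ty": -0.014,"tz": 0.053,"ax": 0,"ay": 0,"az": 0,"fingers": 1},
  {"tx": -0.031,"ty": -0.014,"tz": 0.06,"ax": 0,"ay": 0,"az": 0,"fingers": 1},
  {"tx": -0.035,"ty": -0.014,"tz": 0.068,"ax": 0,"ay": 0,"az": 0,"fingers": 1},
  {"tx": -0.035,"ty": -0.014,"tz": 0.068,"ax": 0,"ay": 0,"az": 0,"fingers": 1},
  {"tx": -0.035,"ty": -0.014,"tz": 0.068,"ax": 0,"ay": 0,"az": 0,"fingers": 1},
])

```text
time: 25.4
tcp_pos: [0.5522, 0.1701, 0.0328]
tool_rot: [[0.878, -0.142, 0.457], [-0.12, -0.99, -0.077], [0.464, 0.013, -0.886]]
ft_force: [-0.8, 0.5, -3.0]
opening: 0.27
grasp_force: 29.8
```

```bash
python3 - <<'E'
from h import *
np.set_printoptions(precision=4,suppress=True)
o=r.observe();R=o["tool_rot"];p=o["tcp_pos"];print(o["q"],o["joint_vel"],o["effort"],o["moment"])
E
```

```text
[ -55.2142   25.1636   28.3484  127.187    34.0234   10.8303 -161.7731] [-0.1856 -0.23    0.2115  0.1421  0.0357 -0.0256 -0.0514] [  0.1855 -63.1252   9.3858 -26.1666   0.4343  -0.758   -0.0075] [ 0.1271  0.8505 -0.009 ]
```

The wrist joints q6 and q7 are at their limits because of the tilt. I'll lift a little and take tilt out.

Emit:
step_arm([
  {"tx": 0.02,"ty": 0,"tz": -0.035,"ax": 0,"ay": 0,"az": 0,"fingers": 1},
  {"tx": 0.04,"ty": 0,"tz": -0.075,"ax": 0,"ay": -0.02,"az": 0,"fingers": 1},
  {"tx": 0.06,"ty": 0.001,"tz": -0.115,"ax": 0,"ay": -0.05,"az": 0,"fingers": 1},
  {"tx": 0.08,"ty": 0.001,"tz": -0.15,"ax": 0,"ay": -0.09,"az": 0,"fingers": 1},
  {"tx": 0.093,"ty": 0.002,"tz": -0.177,"ax": 0,"ay": -0.13,"az": 0,"fingers": 1},
  {"tx": 0.093,"ty": 0.002,"tz": -0.177,"ax": 0,"ay": -0.17,"az": 0,"fingers": 1},
  {"tx": 0.093,"ty": 0.002,"tz": -0.177,"ax": 0,"ay": -0.2,"az": 0,"fingers": 1},
  {"tx": 0.093,"ty": 0.002,"tz": -0.177,"ax": 0,"ay": -0.22,"az": 0,"fingers": 1},
  {"tx": 0.093,"ty": 0.002,"tz": -0.177,"ax": 0,"ay": -0.22,"az": 0,"fingers": 1},
  {"tx": 0.093,"ty": 0.002,"tz": -0.177,"ax": 0,"ay": -0.22,"az": 0,"fingers": 1},
])

```text
time: 26.23
tcp_pos: [0.5525, 0.1699, 0.1126]
tool_rot: [[0.981, -0.142, 0.134], [-0.139, -0.99, -0.032], [0.137, 0.013, -0.991]]
ft_force: [-0.4, 0.1, -2.2]
opening: 0.274
grasp_force: 29.8
```

```bash
python3 - <<'E'
from h import *
np.set_printoptions(precision=4,suppress=True)
o=r.observe();R=o["tool_rot"];p=o["tcp_pos"];print(p,o["q"],R,o["ft_force"])
im,d=grab_frame('wrist');K=W['camera_matrix']
def pt(u,v):
    c0,dd=wray(o,u,v);th=np.hypot(u-K[0,2],v-K[1,2])/K[0,0];return c0+dd*np.median(d[v-2:v+3,u-2:u+3])/np.cos(th)
for q in((319,215),(318,140),(317,118)):print(q,pt(*q))
tz=R[:,2]
B=np.array([.606,.158,0])-.067*np.array([.99,-.139,0])+.019*np.r_[tz[:2],0]
for z in(.06,.03,.012):print(z,R.T@(np.r_[B[:2],z]-p)/.4)
E
```

```text
[0.5525 0.1699 0.1126] [ -27.2547   19.754     5.0752  109.2533    4.1573   44.7435 -123.5069] [[ 0.9807 -0.1425  0.1337]
 [-0.1394 -0.9897 -0.032 ]
 [ 0.1368  0.0128 -0.9905]] [-0.3731  0.057  -2.2008]
(319, 215) [0.5611 0.1669 0.1152]
(318, 140) [0.6137 0.1596 0.0856]
(317, 118) [0.6323 0.1575 0.0757]
0.06 [-0.042   0.0098  0.127 ]
0.03 [-0.0523  0.0089  0.2013]
0.012 [-0.0585  0.0083  0.2459]
```

Emit:
step_arm([
  {"tx": -0.01,"ty": 0.002,"tz": 0.02,"ax": 0,"ay": 0,"az": 0,"fingers": 1},
  {"tx": -0.02,"ty": 0.005,"tz": 0.05,"ax": 0,"ay": 0,"az": 0,"fingers": 1},
  {"tx": -0.03,"ty": 0.008,"tz": 0.08,"ax": 0,"ay": 0,"az": 0,"fingers": 1},
  {"tx": -0.038,"ty": 0.01,"tz": 0.105,"ax": 0,"ay": 0,"az": 0,"fingers": 1},
  {"tx": -0.042,"ty": 0.01,"tz": 0.127,"ax": 0,"ay": 0,"az": 0,"fingers": 1},
  {"tx": -0.045,"ty": 0.01,"tz": 0.145,"ax": 0,"ay": 0,"az": 0,"fingers": 1},
  {"tx": -0.047,"ty": 0.01,"tz": 0.16,"ax": 0,"ay": 0,"az": 0,"fingers": 1},
  {"tx": -0.049,"ty": 0.009,"tz": 0.175,"ax": 0,"ay": 0,"az": 0,"fingers": 1},
  {"tx": -0.051,"ty": 0.009,"tz": 0.19,"ax": 0,"ay": 0,"az": 0,"fingers": 1},
  {"tx": -0.052,"ty": 0.009,"tz": 0.201,"ax": 0,"ay": 0,"az": 0,"fingers": 1},
])

```text
time: 27.12
tcp_pos: [0.5422, 0.1672, 0.0298]
tool_rot: [[0.981, -0.142, 0.133], [-0.139, -0.99, -0.031], [0.136, 0.012, -0.991]]
ft_force: [-0.8, 0.5, -0.9]
opening: 0.271
grasp_force: 30.0
```

```bash
python3 - <<'E'
from h import *
np.set_printoptions(precision=4,suppress=True)
o=r.observe();R=o["tool_rot"];p=o["tcp_pos"];print(p,o["q"],o["ft_force"])
im,d=grab_frame('wrist');K=W['camera_matrix']
def pt(u,v):
    c0,dd=wray(o,u,v);th=np.hypot(u-K[0,2],v-K[1,2])/K[0,0];return c0+dd*np.median(d[v-2:v+3,u-2:u+3])/np.cos(th)
for q in((319,215),(318,140),(317,118)):print(q,pt(*q))
for z in(.03,.012):print(z,R.T@[0,0,z-p[2]]/.4)
E
```

```text
[0.5422 0.1672 0.0298] [ -27.2687   25.9374    4.977   113.6431    4.3706   34.2339 -124.4837] [-0.8017  0.4823 -0.852 ]
(319, 215) [0.5518 0.1642 0.039 ]
(318, 140) [0.6011 0.1578 0.0304]
(317, 118) [0.6166 0.1562 0.0273]
0.03 [ 0.0001  0.     -0.0005]
0.012 [-0.0061 -0.0006  0.0441]
```

Emit:
step_arm([
  {"tx": -0.001,"ty": 0,"tz": 0.006,"ax": 0,"ay": 0,"az": 0,"fingers": 1},
  {"tx": -0.002,"ty": 0,"tz": 0.012,"ax": 0,"ay": 0,"az": 0,"fingers": 1},
  {"tx": -0.003,"ty": 0,"tz": 0.018,"ax": 0,"ay": 0,"az": 0,"fingers": 1},
  {"tx": -0.003,"ty": 0,"tz": 0.024,"ax": 0,"ay": 0,"az": 0,"fingers": 1},
  {"tx": -0.004,"ty": 0,"tz": 0.03,"ax": 0,"ay": 0,"az": 0,"fingers": 1},
  {"tx": -0.005,"ty": 0,"tz": 0.036,"ax": 0,"ay": 0,"az": 0,"fingers": 1},
  {"tx": -0.006,"ty": 0,"tz": 0.042,"ax": 0,"ay": 0,"az": 0,"fingers": 1},
  {"tx": -0.006,"ty": 0,"tz": 0.046,"ax": 0,"ay": 0,"az": 0,"fingers": 1},
  {"tx": -0.006,"ty": 0,"tz": 0.046,"ax": 0,"ay": 0,"az": 0,"fingers": 1},
  {"tx": -0.006,"ty": 0,"tz": 0.046,"ax": 0,"ay": 0,"az": 0,"fingers": 1},
])

```text
time: 28.0
tcp_pos: [0.5423, 0.1669, 0.0118]
tool_rot: [[0.981, -0.142, 0.133], [-0.139, -0.99, -0.031], [0.136, 0.012, -0.991]]
ft_force: [0.3, -0.7, -0.4]
opening: 0.27
grasp_force: 30.0
```

Emit:
step_arm([
  {"tx": 0,"ty": 0,"tz": 0,"ax": 0,"ay": 0,"az": 0,"fingers": 0.5},
  {"tx": 0,"ty": 0,"tz": 0,"ax": 0,"ay": 0,"az": 0,"fingers": 0.45},
  {"tx": 0,"ty": 0,"tz": 0,"ax": 0,"ay": 0,"az": 0,"fingers": 0.44},
  {"tx": 0,"ty": 0,"tz": 0,"ax": 0,"ay": 0,"az": 0,"fingers": 0.43},
  {"tx": 0,"ty": 0,"tz": 0,"ax": 0,"ay": 0,"az": 0,"fingers": 0.42},
  {"tx": 0,"ty": 0,"tz": 0,"ax": 0,"ay": 0,"az": 0,"fingers": 0.4},
  {"tx": 0,"ty": 0,"tz": 0,"ax": 0,"ay": 0,"az": 0,"fingers": 0.3},
  {"tx": 0,"ty": 0,"tz": 0,"ax": 0,"ay": 0,"az": 0,"fingers": 0.2},
  {"tx": 0,"ty": 0,"tz": 0,"ax": 0,"ay": 0,"az": 0,"fingers": 0.1},
  {"tx": 0,"ty": 0,"tz": 0,"ax": 0,"ay": 0,"az": 0,"fingers": 0.1},
])

```text
time: 28.83
tcp_pos: [0.5422, 0.1669, 0.0119]
tool_rot: [[0.981, -0.142, 0.133], [-0.139, -0.99, -0.031], [0.136, 0.012, -0.991]]
ft_force: [0.5, 0.2, -0.6]
opening: 0.451
grasp_force: 0.0
```

Emit:
step_arm([
  {"tx": 0.005,"ty": 0,"tz": -0.03,"ax": 0,"ay": 0,"az": 0,"fingers": 0.1},
  {"tx": 0.01,"ty": 0,"tz": -0.08,"ax": 0,"ay": 0,"az": 0,"fingers": 0.1},
  {"tx": 0.02,"ty": 0,"tz": -0.15,"ax": 0,"ay": 0,"az": 0,"fingers": 0.1},
  {"tx": 0.03,"ty": 0,"tz": -0.23,"ax": 0,"ay": 0,"az": 0,"fingers": 0.1},
  {"tx": 0.04,"ty": 0,"tz": -0.31,"ax": 0,"ay": 0,"az": 0,"fingers": 0.1},
  {"tx": 0.05,"ty": 0,"tz": -0.39,"ax": 0,"ay": 0,"az": 0,"fingers": 0.1},
  {"tx": 0.06,"ty": 0,"tz": -0.45,"ax": 0,"ay": 0,"az": 0,"fingers": 0.1},
  {"tx": 0.06,"ty": 0,"tz": -0.48,"ax": 0,"ay": 0,"az": 0,"fingers": 0.1},
  {"tx": 0.06,"ty": 0,"tz": -0.5,"ax": 0,"ay": 0,"az": 0,"fingers": 0.1},
  {"tx": 0.06,"ty": 0,"tz": -0.5,"ax": 0,"ay": 0,"az": 0,"fingers": 0.1},
])

```text
time: 29.67
tcp_pos: [0.5396, 0.1702, 0.2146]
tool_rot: [[0.981, -0.142, 0.135], [-0.139, -0.99, -0.03], [0.138, 0.011, -0.99]]
ft_force: [0.6, 0.4, -0.3]
opening: 0.45
grasp_force: 0.0
```

```bash
python3 - <<'E'
from h import *
o=r.observe();print(o["tcp_pos"],o["q"],o["time"])
a=grab_frame('wrist')[0];q=grab_frame('scene')[0]
cv2.imwrite('pics/f.png',np.vstack([a[:290],cv2.resize(q[120:320,120:536],(640,308))]))
E
```

```text
[0.53955075 0.17017625 0.21458345] [ -28.04088177   11.82478577    5.11763167  105.02820558    4.29529227
   56.81388001 -123.33277795] 29.6667
```

View pics/f.png

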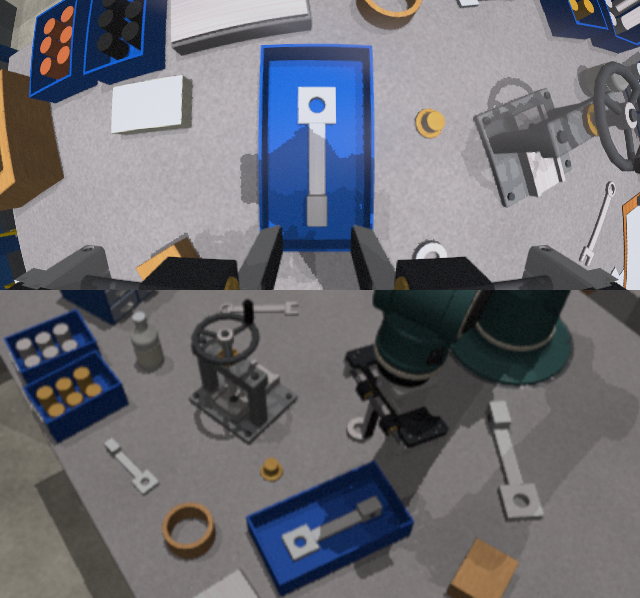

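```bash
python3 -c "
from bench import r
print(r.job_done())"
```

```text
the job is handed in; nothing more can be done
None
```

The job is handed in: the handwheel went up about 1.1 turns to its top stop and is still there (about 12 N at the handle). The link arm came out of the front of the press and lies flat, right way up, in the long blue bin, and nothing else on the bench was touched.

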